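Lay out the silver bars for viewing and shut the deposit box

TASK

The client wants to view the silver bars. First clear the way: move the ring case off the bar it stands on and the magnifying loupe off the sloped display stand, and set both down on the felt pad, the ring case upright; then lay every silver bar from the deposit box on the sloped stand, flat on its face side by side, length up the slope and lower end against the ledge. Last, take the chrome clamp off the box's rim, put it on the felt pad too and shut the lid fully without slamming it; leave the other things on the desk where they are.

Things in the scene. Friction and masses are not known exactly. Their poses are not given: they have to be found in the camera images.
- box: grey steel safe deposit box, fixed, open on top, 130 (x) x 560 (y) x 75 mm high, walls and floor 3 mm; origin: centre of its underside; z up, +x away from the robot to the hinge side. A brown leather wallet, 105 x 100 x 22 mm, lies fixed on its floor at the +y end (centre y = +215 mm) and stays there
- lid (a joint): angle of the box's lid about its hinge, rad: 0 shut, about 1.7 at the start (standing just past upright), limit 2.0. The hinge is stiff: the lid stays at any angle and must be pushed all the way, with about 1 to 8 N at its free edge; it cannot shut while the clamp is on the rim
- lid_hinge (a point): point on the lid's hinge line, at the middle of the box's length; the line runs along the box's y through the top of its far (+x) wall, 75 mm above the desk
- lid_edge (a point): middle of the lid's free edge, 132 mm from the hinge line; the lid is a flat 3 mm steel sheet, 566 mm long, with a 12 mm lip turned down along this edge
- clamp: chrome spring clamp astride the box's front (-x) wall, 80 g; origin: centre of its underside, z up. Two jaws hang 34 mm down the sides of the wall with 1.5 mm play each side, so it lifts straight up off the rim. Above stand two upright wings, 22 mm across (its x) over their outsides, 32 mm along its y, from 42 to 72 mm above the origin: pinch them across x
- ring_case: red lacquered ring case, 50 x 50 x 42 mm high, 90 g, standing on top of bar1 inside the box; origin: centre of its underside; z up
- loupe: magnifying loupe, 70 g: round lens frame, 52 mm across, 10 mm thick, centred at x = -45 mm, and a round black horn handle, 16 mm thick, from x = -12 to +68 mm, its axis 8 mm above the underside; origin: on the underside by the handle's lens end, near the centre of mass; x: along the handle away from the lens. At first on the stand's sloped face, lens by the ledge, handle up the slope
- bar1: silver bar, a plain block 90 long x 36 wide x 15 mm thick, 0.5 kg, up to four alike (None if absent), at first flat on the box floor with its length across the box; origin: centre of its underside; x: along its length, z: up out of its top; this one is always there and has the ring case on top of it
- bar2: silver bar, a plain block 90 long x 36 wide x 15 mm thick, 0.5 kg, up to four alike (None if absent), at first flat on the box floor with its length across the box; origin: centre of its underside; x: along its length, z: up out of its top
- bar3: silver bar, a plain block 90 long x 36 wide x 15 mm thick, 0.5 kg, up to four alike (None if absent), at first flat on the box floor with its length across the box; origin: centre of its underside; x: along its length, z: up out of its top
- bar4: silver bar, a plain block 90 long x 36 wide x 15 mm thick, 0.5 kg, up to four alike (None if absent), at first flat on the box floor with its length across the box; origin: centre of its underside; x: along its length, z: up out of its top
- stand_face: sloped face of the wooden display stand, fixed, 150 mm up the slope (x, up and away from the robot) x 290 mm wide (y), tilted 24 degrees (0.42 rad); origin: centre of the face's surface, 47 mm above the desk; z: square out of the face. A ledge along its low end has its inner side at x = -67 mm and stands 10 mm above the face: a bar against it has its centre at x = -22 mm
- pad: thin dark felt pad lying flat, fixed, 130 (x) x 280 (y) x 3 mm thick; origin: centre of its underside
- watch: brass pocket watch, 48 mm disc 11 mm thick, to be left alone; origin: centre of its underside
- keys: two keys on a ring, about 80 x 40 x 3 mm, to be left alone; origin: underside, middle
- pen: pen, 130 mm long, 11 mm thick, to be left alone; origin: underside, middle
- bracelet_case: long dark bracelet case, 220 x 55 x 28 mm, behind the stand, to be left alone; origin: centre of its underside
- stamp: small round hand stamp, 36 mm across, 67 mm high, to be left alone; origin: centre of its underside

How it is judged:
By the outcome, as a careful person would: the job done as asked, in the order asked, and still so for the second after the job is handed in, with the robot touching nothing.
Of bar2, bar3, bar4 only 1 to 3 are there at a start; the rules pass over those that are not, and their reading is None.
At some moment in a run one of ring_case, loupe may be knocked a few centimetres aside while the robot is not near it.
It also fails if it takes over 210 s, if anything falls off the work surface, if the arm or the gripper's body presses on something with over 40 N, if the wrist force passes 120 N, or if a joint passes its speed limit or range.

ROBOT

A 7-joint arm with a two-finger parallel gripper is mounted at the origin on the work surface. World frame = base frame: x ahead of the robot, y to its left, z up, the work surface at z = 0. Lengths are in m, angles in rad, forces in N, time in s.
With the tool pointing down it reaches from about 0.35 to 0.9 m from the base axis. Payload 8.1 kg.
Tool frame: the origin (TCP) lies on the centre line of the jaws, within the pads' length; the fingertips stand 11 mm ahead of it and the grasp point (between the pads) lies 8 mm behind it (arm.nose_length is the distance from the TCP to the fingertips, in m); z points along the fingers, y is the line along which they close (so a half turn about z gives the same grasp; the last joint's range is limited). The gripper opens to 92 mm and grips with 3 to 60 N. Pads are 19 mm wide; open, the fingers measure 130 mm over their backs; the gripper's body (75 mm by 190 mm) begins 47 mm behind the grasp point.
Start: joints at [1.015, 0.434, 0.025, 1.573, -0.012, 1.134, -0.075], TCP at [0.273, -0.562, 0.238] pointing down, gripper open.
Joint ranges: [-2.62, 2.62], [-0.44, 2.09], [-1.27, 1.32], [0.08, 2.57], [-1.32, 4.46], [0.12, 2], [-2.74, 2.74]. Speed limits (rad/s): [2.22, 2.22, 3.01, 3.01, 3.14, 3.14, 3.14].

INTERFACE

Orientations are given as a rotation vector (axis times angle).
In Python, from cell import arm gives the robot as it stands.
- The arm moves only by the tool jog_arm, never from a script. Its argument "moves" is a list of rows, each a list of 4 numbers: the shift along the tool's x, y, z in m, then the turn about the tool's z in rad. In form: [[tx, ty, tz, spin], ...]. A call has 1 to 20 rows; each row is the pose to reach, as a shift and turn from the pose commanded when the call began, along the tool's axes at that moment; what a row does not reach only later rows make up. A row lasts 1/8 s, in which the tool goes at most 62.5 mm and 10.7 degrees, less where a joint would pass 70% of its speed; a pose out of reach is approached as far as the arm can. A call with a gripper value outside its range is refused whole. "hand" is the finger opening in m, from 0 to 0.0918, set as the call begins (left out, the last holds). The fingers move at their own pace and stop on an object; "newtons" is the grip in N (left out, the last holds). Time passes only in rows, so rows that repeat a pose let the fingers close. It gives the time, the measured TCP pose, the force, the opening and the grip force at its end, in the units of the state.
- arm.observe(): the state, without advancing time (a new reading comes with each control period).
- arm.get_image(name): name is "scene" or "side" or "wrist"; returns a dict with "color" (420x560x3 uint8, red, green, blue), "z_map" (420x560 float32, m along the optical axis (not along the pixel's ray), 0 where there is no reading), "fx", "fy", "cx", "cy" (pixels), "k1" (the pictures are not rectified: a ray, as slopes to the right and down, at radius r is drawn at 1 + k1 r^2 times it, then the intrinsics apply), "rvec" (rotation vector, rad) and "tvec" (3), from world to camera coordinates, as OpenCV has them. Camera axes: x right, y down, z forward; pixel columns grow to the right and rows downward; lengths in m; the calibration is good to about 2 mm. A picture is of the moment at which its call begins.
- arm.sign_off(): hands the job in; it is judged then, once.
The state is a dict: "clock": time; "joints": joint angles; "dq": joint speeds; "joint_efforts": joint torques, N m; "position": TCP position; "ee_rot": TCP orientation; "force": force on the tool from outside, world axes, zero at the start; "ft_torque": the same for the moment, N m; "width": opening from 0.0 (shut) to 1.0 (fully open); "gripper_force": force on a finger pad.
Only numpy, scipy, OpenCV 4.12 (cv2) and the standard library are available. Lean on these libraries where they do the work, as an engineer would, in place of code of your own. Each camera call takes 0.05 s, during which the arm holds its last target. There are 200 camera calls.

## Working session

There is one attempt and no reset: what is moved stays moved. The work goes in short steps, Python scripts to look and compute and a tool call to move; the robot and the scene stay as the last step left them, time stands still between calls to the robot, and variables do not carry over. Pictures are saved under pics/ and viewed, at most 14 in all, crops included, and the job is handed in when it is done.

Besides the shell and the picture viewer there is one more tool, called after "Request:" as a command line: name --pt "numbers of a row" for each row, then --argument value for the rest. jog_arm: Moves the arm, as the interface text tells. Its arguments: {"type":"object","properties":{"moves":{"type":"array"},"hand":{"type":"number"},"newtons":{"type":"number"}},"required":["moves"]}

```bash
ls; mkdir -p pics
cat > h.py <<'E'
import numpy as np, cv2
from cell import arm
from scipy.spatial.transform import Rotation as R
def cloud(im):
    z=im["z_map"]; h,w=z.shape
    v,u=np.mgrid[:h,:w]
    xd=(u-im["cx"])/im["fx"]; yd=(v-im["cy"])/im["fy"]
    x,y=xd.copy(),yd.copy()
    for _ in range(8):
        s=1+im["k1"]*(x*x+y*y); x=xd/s; y=yd/s
    P=np.stack([x*z,y*z,z],-1)
    M=R.from_rotvec(np.ravel(im["rvec"])).as_matrix()
    W=(P-np.ravel(im["tvec"]))@M
    W[z<=0]=np.nan
    return W
def get(name):
    im=arm.get_image(name); return im,cloud(im)
def save(im,fn): cv2.imwrite("pics/"+fn,im["color"][:,:,::-1])
E
python3 - <<'E'
from h import *
for n in("scene","side"):
    im,W=get(n); save(im,n+"0.png"); np.savez("/tmp/%s0.npz"%n,W=W,c=im["color"])
    print(n,im["fx"],im["k1"],-R.from_rotvec(np.ravel(im["rvec"])).as_matrix().T@np.ravel(im["tvec"]))
print(arm.observe())
E
```

```text
pics
scene 508.57519938160976 -0.0991686489142418 [1.16389676 0.8245381  0.97350072]
side 390.9591797919289 0.003471968964395252 [ 0.39251838 -0.64247193  0.84340385]
{'clock': 0.1, 'joints': array([ 1.01539176,  0.43511649,  0.02496282,  1.57400907, -0.01164658,
        1.1340059 , -0.07511644]), 'dq': array([-0.00190127, -0.00204541, -0.00033139, -0.00157445, -0.00047934,
        0.00084176,  0.00063113]), 'joint_efforts': array([ 3.34612210e-03, -6.69131327e+01,  9.88762826e-01, -3.15147078e+01,
       -6.03797729e-02,  3.74463305e-02, -9.89397620e-06]), 'position': array([ 0.2732069 , -0.5616247 ,  0.23704503]), 'ee_rot': array([-3.06014970e+00, -7.04755898e-01,  6.12483688e-04]), 'force': array([-0.19492971,  0.08065762,  0.49312821]), 'ft_torque': array([-0.01337763,  0.00242354, -0.00569728]), 'gripper_force': 0.0, 'width': 1.0004506675795344}
```

View pics/scene0.png

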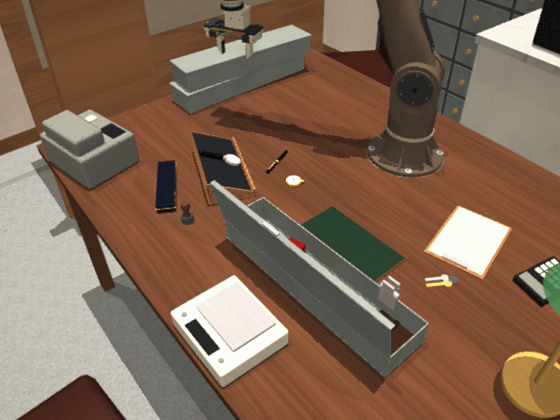

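View pics/side0.png

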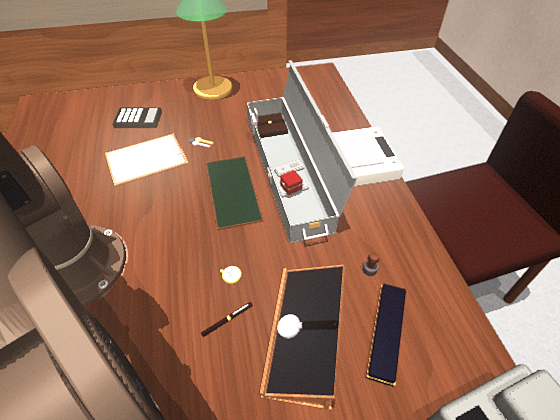

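Side view: stand around (305,335) with the loupe lens at (289,326), pad (233,192), box (300,170) with the ring case (291,182), stamp (372,265), bracelet case (387,334). In the scene view the clamp is at (388,293). Next: enlarge and measure.

Run:
```python
from h import *
d=np.load("/tmp/side0.npz"); W=d["W"]; c=d["c"]
cv2.imwrite("pics/crop1.png",cv2.resize(c[90:260,200:370][:,:,::-1],(680,680))[:600] if 0 else cv2.resize(c[90:240,200:360][:,:,::-1],(800-160+0,600)))
def p(u,v,n=W): 
    a=n[v-1:v+2,u-1:u+2].reshape(-1,3); return np.nanmedian(a,0).round(4)
for nm,u,v in [("padTL",211,163),("padTR",243,158),("padBR",259,219),("padBL",218,226),("padc",233,192),("case",291,176),("lens",289,326),("handle end",335,325),("handle",312,325),("standTR",340,268),("standTL",287,272),("standBR",330,396),("standBL",267,388),("stamp",373,258),("brac",387,334),("watch",231,274),("pen",227,319)]:
    print(nm,p(u,v))
# stand plane
m=np.zeros(W.shape[:2],bool); m[280:385,292:328]=1
q=W[m]; q=q[np.isfinite(q).all(1)]
A=np.c_[q[:,:2],np.ones(len(q))]
w=np.ones(len(q),bool)
for _ in range(5):
    k=np.linalg.lstsq(A[w],q[w,2],rcond=None)[0]; w=abs(A@k-q[:,2])<.002
print("plane",k,w.mean(),"yaw",np.arctan2(k[1],k[0]),"tilt",np.arctan(np.hypot(*k[:2])))
```

```text
padTL [0.3718 0.3082 0.0037]
padTR [0.4749 0.3104 0.002 ]
padBR [0.4804 0.0495 0.0032]
padBL [0.3662 0.0474 0.003 ]
padc [0.4233 0.1684 0.0021]
case [0.593  0.1422 0.0587]
lens [ 0.487  -0.2904  0.0433]
handle end [ 0.5735 -0.3282  0.0862]
handle [ 0.5314 -0.3098  0.0684]
standTR [ 0.6288 -0.1944  0.0755]
standTL [ 0.5159 -0.1458  0.0209]
standBR [ 0.526  -0.4518  0.0743]
standBL [ 0.4178 -0.3974  0.0206]
stamp [ 0.7185 -0.1776  0.0639]
brac [ 0.6914 -0.3471  0.0291]
watch [ 0.3815 -0.1155  0.0102]
pen [ 0.3577 -0.2301  0.0083]
plane [ 0.4143933  -0.16597525 -0.2177493 ] 0.7796384901648059 yaw -0.38095966567456535 tilt 0.41985298733336013
```

View pics/crop1.png

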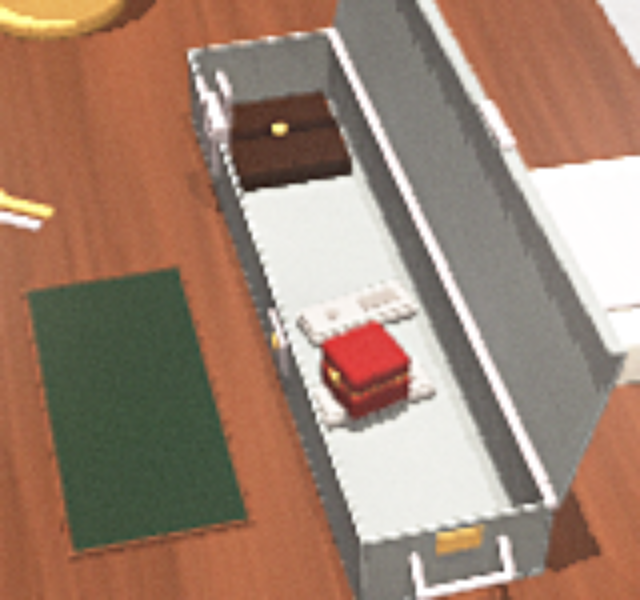

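The crop shows two bars (tops near (355,315) and under the ring case at (370,400)), the wallet at the far end, and the clamp on the front wall near (212,110). Now geometry fitting.

Run:
```python
from h import *
Ws={n:np.load("/tmp/%s0.npz"%n)["W"] for n in("scene","side")}
W=Ws["side"]
def rect(q,nm,trim=0):
    (c,s,a)=cv2.minAreaRect(q[:,:2].astype(np.float32)); print(nm,len(q),np.round(c,4),np.round(s,4),round(a,2),"z",np.nanmedian(q[:,2]).round(4))
def sel(x0,x1,y0,y1,z0,z1,W=W):
    q=W.reshape(-1,3); return q[(q[:,0]>x0)&(q[:,0]<x1)&(q[:,1]>y0)&(q[:,1]<y1)&(q[:,2]>z0)&(q[:,2]<z1)]
rect(sel(.5,.72,-.05,.6,.003,.010),"floor")
rect(sel(.5,.72,-.05,.6,.07,.079),"rim")
f=sel(.5,.72,-.1,.6,.07,.079)
for y in np.arange(0,.6,.05):
    g=f[abs(f[:,1]-y)<.008]; 
    if len(g): print(round(y,2),g[:,0].min().round(4),g[:,0].max().round(4),len(g))
print("rim y",f[:,1].min(),f[:,1].max())
for n in Ws:
    print(n)
    b=sel(.5,.68,-.02,.36,.014,.024,Ws[n]); 
    np.set_printoptions(linewidth=200)
    for y in np.arange(-.0,.36,.01):
        g=b[abs(b[:,1]-y)<.005]
        if len(g)>3: print(round(y,3),len(g),g[:,0].min().round(4),g[:,0].max().round(4))
    t=sel(.5,.68,.05,.3,.055,.066,Ws[n]); 
    if len(t): rect(t,"case top")
    k=sel(.45,.6,.1,.6,.085,.2,Ws[n]); 
    if len(k): rect(k,"clamp"); print(np.percentile(k,[1,99],0).round(4), k[:,2].max())
    for nm,s in dict(stamp=(.66,.78,-.24,-.12,.05,.08),brac=(.58,.8,-.5,-.2,.02,.035),watch=(.34,.43,-.16,-.07,.006,.02)).items():
        t=sel(*s,Ws[n]); 
        if len(t)>5: rect(t,nm)
```

```text
floor 1111 [0.5728 0.2733] [0.2068 0.6583] 7.07 z 0.0042
rim 687 [0.5966 0.2362] [0.1375 0.567 ] 2.52 z 0.0744
0.0 0.543 0.6751 21
0.05 0.5405 0.6722 21
0.1 0.538 0.6703 20
0.15 0.5362 0.6672 15
0.2 0.5343 0.6661 18
0.25 0.5324 0.6632 14
0.3 0.5298 0.6613 13
0.35 0.528 0.6591 11
0.4 0.6495 0.6561 6
0.45 0.6478 0.6537 7
0.5 0.5215 0.6526 12
rim y -0.04875854306269314 0.5224511675699826
scene
-0.0 11 0.5453 0.6761
0.01 9 0.5479 0.6761
0.02 10 0.5464 0.6748
0.03 13 0.5461 0.6752
0.04 14 0.5438 0.6747
0.05 12 0.5449 0.6739
0.06 11 0.5442 0.673
0.07 12 0.544 0.6743
0.08 16 0.5435 0.6724
0.09 12 0.5423 0.6727
0.1 11 0.543 0.6712
0.11 8 0.5429 0.6711
0.12 9 0.5409 0.6711
0.13 12 0.5397 0.6719
0.14 11 0.5401 0.6701
0.15 17 0.539 0.6705
0.16 16 0.54 0.67
0.17 14 0.5379 0.6689
0.18 17 0.5375 0.6698
0.19 13 0.538 0.6685
0.2 16 0.5384 0.6682
0.21 14 0.5375 0.6672
0.22 18 0.5368 0.6674
0.23 17 0.536 0.6672
0.24 14 0.5355 0.6657
0.25 19 0.5347 0.6659
0.26 14 0.5354 0.6657
0.27 15 0.5344 0.6647
0.28 16 0.5334 0.6643
0.29 15 0.534 0.6639
0.3 17 0.5327 0.6634
0.31 17 0.5318 0.6618
0.32 16 0.533 0.663
[... 698 characters left out ...]
.6644
0.14 26 0.5365 0.6643
0.15 17 0.537 0.663
0.16 11 0.5361 0.6638
0.17 4 0.5355 0.6634
0.18 4 0.6616 0.6639
0.19 4 0.5344 0.6623
0.2 5 0.5702 0.6609
0.21 38 0.5334 0.6612
0.22 63 0.5331 0.6609
0.23 69 0.5323 0.6596
0.24 35 0.5843 0.661
0.25 15 0.5319 0.6601
0.28 5 0.531 0.6585
0.31 4 0.5299 0.657
0.32 4 0.5287 0.656
0.35 4 0.5274 0.655
case top 347 [0.5979 0.1753] [0.1318 0.2518] 2.09 z 0.0592
clamp 94 [0.5267 0.4007] [0.0239 0.0511] 1.84 z 0.0939
[[0.5149 0.3776 0.0851]
 [0.5388 0.4219 0.1151]] 0.11575364116133294
stamp 104 [ 0.7205 -0.172 ] [0.0223 0.0242] 3.67 z 0.0625
brac 2480 [ 0.6981 -0.3343] [0.2219 0.0562] 60.24 z 0.0276
watch 266 [ 0.3812 -0.1137] [0.0455 0.0476] 13.71 z 0.0108
```

```bash
cat >> h.py <<'E'
def plan(*wps, base=None):
    """wps: (x,y,z,yaw) tool-y heading in rad (mod pi unless base). prints rows in tool axes"""
    s=arm.observe(); M=R.from_rotvec(s["ee_rot"]).as_matrix(); p=s["position"]
    a0=np.arctan2(M[1,1],M[0,1])
    print("now",p.round(4),"yaw",round(a0,3),"j7",s["joints"][6].round(2),"t",round(s["clock"],2),"tz",M[:,2].round(3),"F",s["force"].round(1),"w",round(s["width"]*.0918,4),"gf",round(s["gripper_force"],1))
    for x,y,z,yaw in wps:
        d=M.T@(np.array([x,y,z])-p); da=(yaw-a0+np.pi/2)%np.pi-np.pi/2
        print("  row",d.round(4),"spin",round(-da,3),"or",round(-da-np.sign(-da)*np.pi,3))
E
python3 - <<'E'
from h import *
plan((.55,.18,.36,1.613),(.53,-.29,.25,1.19))
E
```

```text
now [ 0.2732 -0.5616  0.237 ] yaw -1.118 j7 -0.08 t 0.1 tz [-0.001  0.001 -1.   ] F [-0.2  0.1  0.5] w 0.0918 gf 0.0
  row [ 0.5733 -0.546  -0.1222] spin 0.411 or -2.731
  row [ 0.3497 -0.132  -0.0128] spin 0.834 or -2.308
```

Request:
jog_arm --pt "0.02 -0.02 -0.12 0" --pt "0.06 -0.06 -0.122 0" --pt "0.1 -0.1 -0.122 0.05" --pt "0.14 -0.14 -0.122 0.1" --pt "0.18 -0.18 -0.122 0.15" --pt "0.22 -0.22 -0.122 0.2" --pt "0.26 -0.26 -0.122 0.25" --pt "0.3 -0.3 -0.122 0.3" --pt "0.34 -0.34 -0.122 0.35" --pt "0.38 -0.38 -0.122 0.41" --pt "0.42 -0.42 -0.122 0.411" --pt "0.46 -0.46 -0.122 0.411" --pt "0.5 -0.5 -0.122 0.411" --pt "0.54 -0.53 -0.122 0.411" --pt "0.573 -0.546 -0.122 0.411" --pt "0.573 -0.546 -0.122 0.411" --pt "0.573 -0.546 -0.122 0.411" --pt "0.573 -0.546 -0.122 0.411"

```text
clock: 2.35
position: [0.5496, 0.1784, 0.3599]
ee_rot: [3.14, 0.063, 0.0]
force: [0.3, 0.2, 0.8]
width: 0.997
gripper_force: 0.0
```

Run:
```python
from h import *
plan()
im,W=get("wrist"); save(im,"w1.png"); np.savez("/tmp/w1.npz",W=W,c=im["color"])
print(-R.from_rotvec(np.ravel(im["rvec"])).as_matrix().T@np.ravel(im["tvec"]),R.from_rotvec(np.ravel(im["rvec"])).as_matrix().round(2))
```

```text
now [0.5496 0.1784 0.3599] yaw -1.53 j7 -2.08 t 2.35 tz [ 0.    -0.001 -1.   ] F [0.3 0.2 0.8] w 0.0916 gf 0.0
[0.6280444  0.18106957 0.50521928] [[ 0.04 -1.    0.  ]
 [-0.96 -0.04  0.29]
 [-0.29 -0.01 -0.96]]
```

View pics/w1.png

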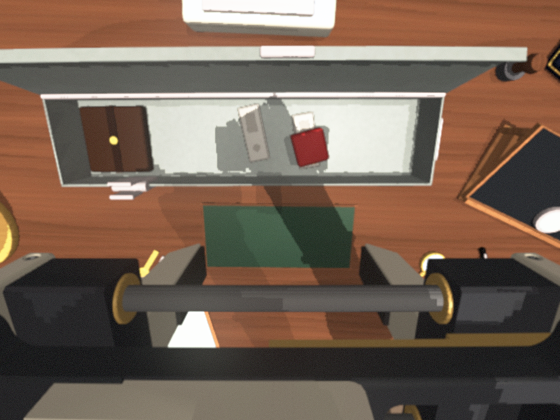

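The wrist view shows bar2 at about (253,132), the red case (309,146) on bar1 whose top end shows at (303,121), clamp (128,188), wallet (115,138), pad (280,237).

```bash
cat >> h.py <<'E'
def rect(q,nm):
    if len(q)<5: print(nm,"few"); return
    c,s,a=cv2.minAreaRect(q[:,:2].astype(np.float32))
    b=cv2.boxPoints((c,s,a)); e=b[1]-b[0]; f=b[2]-b[1]; L=e if np.hypot(*e)>np.hypot(*f) else f
    h=np.arctan2(L[1],L[0])%np.pi
    print(nm,len(q),"c",np.round(c,4),"s",np.round(s,4),"long axis",round(h,3),"z",np.nanmedian(q[:,2]).round(4))
def zbox(W,u0,u1,v0,v1,z0,z1):
    q=W[v0:v1,u0:u1].reshape(-1,3); return q[(q[:,2]>z0)&(q[:,2]<z1)]
E
python3 - <<'E'
from h import *
W=np.load("/tmp/w1.npz")["W"]; c=np.load("/tmp/w1.npz")["c"]
rect(zbox(W,232,276,98,172,.0125,.025),"bar2")
rect(zbox(W,288,320,108,150,.0125,.025),"bar1 vis")
q=zbox(W,285,335,120,172,.053,.068); rect(q,"case top")
hsv=cv2.cvtColor(c,cv2.COLOR_RGB2HSV).astype(int)
red=((hsv[...,0]<8)|(hsv[...,0]>172))&(hsv[...,1]>150)&(hsv[...,2]>60)
m=red.copy(); m[:,:285]=0;m[:,335:]=0; m[:118]=0;m[175:]=0
q=W[m]; rect(q[q[:,2]>.05],"case red")
rect(zbox(W,105,155,175,205,.105,.13),"clamp top"); rect(zbox(W,105,155,175,205,.08,.13),"clamp")
g=(hsv[...,0]>60)&(hsv[...,0]<95)&(hsv[...,1]>60)
g[:200]=0; g[268:]=0; g[:,:190]=0; g[:,370:]=0
rect(W[g&(abs(W[...,2])<.02)],"pad")
r=zbox(W,40,445,92,190,.068,.08); rect(r,"rim")
for y in (0,.1,.2,.3,.45):
    t=r[abs(r[:,1]-y)<.01]; print(y,t[:,0].min(),t[:,0].max())
print("floor z",np.nanmedian(W[150:165,170:230,2]))
E
```

```text
bar2 1056 c [0.613  0.2283] s [0.0989 0.0338] long axis 0.235 z 0.0157
bar1 vis 326 c [0.6278 0.1519] s [0.0269 0.0435] long axis 1.914 z 0.0157
case top 1082 c [0.5927 0.1375] s [0.0499 0.0498] long axis 0.307 z 0.0579
case red 965 c [0.5931 0.1383] s [0.0474 0.0461] long axis 0.316 z 0.0581
clamp top 197 c [0.5284 0.4007] s [0.0235 0.0316] long axis 1.591 z 0.1117
clamp 611 c [0.5286 0.401 ] s [0.0235 0.0484] long axis 1.579 z 0.0921
pad 5965 c [0.4221 0.1803] s [0.1168 0.2666] long axis 1.602 z 0.0013
rim 3909 c [0.5969 0.2358] s [0.1363 0.5611] long axis 1.612 z 0.0737
0 0.5452459664141565 0.6751469000014203
0.1 0.5407575124535977 0.6704022719662163
0.2 0.535165217684643 0.6662121866329926
0.3 0.5312524331784866 0.6618667936148472
0.45 0.5252774060082338 0.656325383931556
floor z 0.0012485616257196328
```

Run:
```python
from h import *
plan((.593,.138,.12,1.88),(.593,.138,.042,1.88))
```

```text
now [0.5496 0.1785 0.36  ] yaw -1.531 j7 -2.08 t 2.4 tz [ 0.    -0.001 -1.   ] F [ 0.3 -0.2 -0.5] w 0.0917 gf 0.0
  row [0.0416 0.042  0.24  ] spin -0.269 or 2.873
  row [0.0416 0.042  0.318 ] spin -0.269 or 2.873
```

Request:
jog_arm --pt "0.02 0.02 0.04 -0.09" --pt "0.0416 0.042 0.09 -0.18" --pt "0.0416 0.042 0.14 -0.269" --pt "0.0416 0.042 0.19 -0.269" --pt "0.0416 0.042 0.23 -0.269" --pt "0.0416 0.042 0.26 -0.269" --pt "0.0416 0.042 0.285 -0.269" --pt "0.0416 0.042 0.305 -0.269" --pt "0.0416 0.042 0.318 -0.269" --pt "0.0416 0.042 0.318 -0.269" --pt "0.0416 0.042 0.318 -0.269"

```text
clock: 3.78
position: [0.5937, 0.1396, 0.0426]
ee_rot: [-3.104, -0.486, -0.002]
force: [1.1, 0.6, 0.9]
width: 1.002
gripper_force: 0.0
```

Request:
jog_arm --pt "0 0 0 0" --pt "0 0 0 0" --pt "0 0 0 0" --pt "0 0 0 0" --pt "0 0 0 0" --pt "0 0 0 0" --pt "0 0 -0.01 0" --pt "0 0 -0.02 0" --pt "0 0 -0.04 0" --pt "0 0 -0.07 0" --pt "0 0 -0.1 0" --pt "0 0 -0.1 0" --hand 0.03 --newtons 12

```text
clock: 5.28
position: [0.5949, 0.1403, 0.1456]
ee_rot: [-3.103, -0.486, -0.009]
force: [0.3, -0.1, -0.0]
width: 0.544
gripper_force: 12.0
```

Run:
```python
from h import *
plan((.42,.085,.142,1.6),(.42,.085,.03,1.6))
```

```text
now [0.5949 0.1403 0.1456] yaw -1.26 j7 -1.84 t 5.28 tz [ 0.006  0.002 -1.   ] F [ 0.3 -0.1 -0. ] w 0.0499 gf 12.0
  row [-0.1834 -0.0009  0.0025] spin 0.282 or -2.86
  row [-0.1841 -0.0009  0.1145] spin 0.282 or -2.86
```

Request:
jog_arm --pt "-0.03 0 0 0.1" --pt "-0.07 0 0 0.2" --pt "-0.11 0 0 0.282" --pt "-0.15 0 0 0.282" --pt "-0.183 0 0.01 0.282" --pt "-0.183 0 0.04 0.282" --pt "-0.183 0 0.07 0.282" --pt "-0.183 0 0.09 0.282" --pt "-0.183 0 0.102 0.282" --pt "-0.183 0 0.108 0.282" --pt "-0.183 0 0.112 0.282" --pt "-0.183 0 0.114 0.282" --pt "-0.183 0 0.114 0.282" --pt "-0.183 0 0.114 0.282"

```text
clock: 7.02
position: [0.4191, 0.0834, 0.028]
ee_rot: [-3.141, -0.045, -0.001]
force: [0.6, -0.2, -1.2]
width: 0.544
gripper_force: 12.0
```

Request:
jog_arm --pt "0 0 0.0 0" --pt "0 0 0.0 0" --pt "0 0 0 0" --pt "0 0 0 0" --pt "0 0 -0.02 0" --pt "0 0 -0.06 0" --pt "0 0 -0.11 0" --pt "0 0 -0.16 0" --pt "0 0 -0.2 0" --pt "0 0 -0.2 0" --pt "0 0 -0.2 0" --hand 0.08

```text
clock: 8.4
position: [0.4185, 0.0831, 0.2272]
ee_rot: [3.141, 0.045, -0.001]
force: [-0.5, 0.2, 0.1]
width: 0.869
gripper_force: 0.0
```

Run:
```python
from h import *
im,W=get("side"); save(im,"s2.png"); np.savez("/tmp/s2.npz",W=W,c=im["color"])
plan((.53,-.31,.25,1.19))
c=im["color"]; hsv=cv2.cvtColor(c,cv2.COLOR_RGB2HSV).astype(int)
print("case",[np.round(x,4) for x in [np.nanmedian(W[(((hsv[...,0]<8)|(hsv[...,0]>172))&(hsv[...,1]>150)&(hsv[...,2]>60)&(W[...,0]<.5)&(W[...,0]>.35)&(W[...,1]>.02)&(W[...,1]<.3))],0)]])
# lens: bright low-sat on stand
k=np.array([.4144,-.166,-.2177])
n=np.array([-k[0],-k[1],1]);n/=np.linalg.norm(n)
h=(W@n)-k[2]*n[2]
reg=(W[...,0]>.4)&(W[...,0]<.65)&(W[...,1]<-.14)&(W[...,1]>-.46)&(W[...,2]>.02)
lens=reg&(hsv[...,1]<60)&(hsv[...,2]>150); print("lens",np.nanmedian(W[lens],0),lens.sum())
ob=reg&(h>.007)&(h<.03); v,u=np.where(ob); print(len(u), np.percentile(u,[1,50,99]),np.percentile(v,[1,50,99]))
e1=np.array([np.cos(.381),-np.sin(.381)]); e2=np.array([np.sin(.381),np.cos(.381)])
q=W[ob]; s=q[:,:2]@e1; t=q[:,:2]@e2
for a in np.arange(.45,.75,.01):
    m=abs(s-a)<.005
    if m.sum()>3: print(round(a,3),m.sum(),np.percentile(t[m],[5,50,95]).round(4))
```

```text
now [0.4182 0.0831 0.2267] yaw -1.542 j7 -1.97 t 8.45 tz [-0.002 -0.001 -1.   ] F [-0.3  0.7 -0.9] w 0.08 gf 0.0
  row [ 0.1004  0.3961 -0.0233] spin 0.41 or -2.732
case [array([0.4169, 0.0658, 0.0426])]
lens [ 0.4866715  -0.29032272  0.04180506] 439
1106 [261. 284. 335.] [273.   325.   389.95]
0.52 182 [-0.213  -0.1     0.0391]
0.53 265 [-0.215  -0.1073  0.0383]
0.54 68 [-0.1019 -0.086  -0.069 ]
0.55 98 [-0.1081 -0.0865 -0.0637]
0.56 102 [-0.1068 -0.0863 -0.0628]
0.57 85 [-0.1046 -0.0868 -0.0683]
0.58 39 [-0.0965 -0.0877 -0.0749]
0.59 34 [-0.0935 -0.0885 -0.0805]
0.6 36 [-0.0937 -0.0887 -0.0818]
0.61 35 [-0.0935 -0.0886 -0.082 ]
0.62 34 [-0.0933 -0.0894 -0.0827]
0.63 37 [-0.0941 -0.0906 -0.0817]
0.64 41 [-0.0943 -0.09   -0.0807]
0.65 40 [-0.0945 -0.0897 -0.0809]
0.66 10 [-0.0917 -0.0882 -0.0836]
```

Request:
jog_arm --pt "0.02 0.04 -0.02 0.1" --pt "0.04 0.09 -0.03 0.2" --pt "0.05 0.14 -0.03 0.3" --pt "0.06 0.19 -0.03 0.41" --pt "0.07 0.24 -0.03 0.41" --pt "0.08 0.29 -0.03 0.41" --pt "0.09 0.34 -0.03 0.41" --pt "0.1 0.38 -0.03 0.41" --pt "0.1 0.396 -0.03 0.41" --pt "0.1 0.396 -0.03 0.41" --pt "0.1 0.396 -0.03 0.41" --pt "0.1 0.396 -0.03 0.41"

```text
clock: 9.95
position: [0.5305, -0.3078, 0.2579]
ee_rot: [-3.085, 0.592, -0.0]
force: [-0.6, 1.3, -0.0]
width: 0.871
gripper_force: 0.0
```

Run:
```python
from h import *
plan()
im,W=get("wrist"); save(im,"w3.png"); np.savez("/tmp/w3.npz",W=W,c=im["color"])
```

```text
now [ 0.5305 -0.3078  0.2579] yaw -1.95 j7 -1.59 t 9.95 tz [ 0.  0. -1.] F [-0.6  1.3 -0. ] w 0.08 gf 0.0
```

View pics/w3.png

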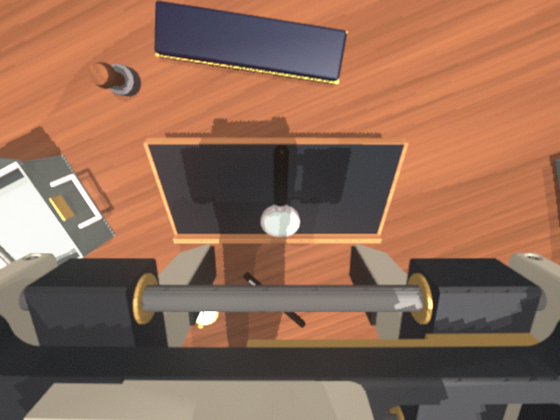

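The wrist view shows the stand square to the tool: face corners (146,142)-(408,142), ledge at row 240, lens (280,221), handle (281,150-203).

Run:
```python
from h import *
W=np.load("/tmp/w3.npz")["W"]
q=np.r_[W[150:228,190:250].reshape(-1,3),W[150:228,310:370].reshape(-1,3)]; q=q[np.isfinite(q).all(1)]
w=np.ones(len(q),bool); A=np.c_[q[:,:2],np.ones(len(q))]
for _ in range(5):
    k=np.linalg.lstsq(A[w],q[w,2],rcond=None)[0]; w=abs(A@k-q[:,2])<.002
yaw=np.arctan2(k[1],k[0]); print("plane",k,"yaw",yaw,"tilt",np.arctan(np.hypot(*k[:2])),w.mean())
n=np.array([-k[0],-k[1],1]);n/=np.linalg.norm(n); h=W@n-k[2]*n[2]
e1=np.array([np.cos(yaw),np.sin(yaw)]); e2=np.array([-np.sin(yaw),np.cos(yaw)])
S=W[...,:2]@e1; T=W[...,:2]@e2
# ledge: points h>.006 in ledge area; inner side
for u in (200,230,330,360):
    col=h[215:250,u]; print(u,[(round(float(S[v,u]),4),round(float(h[v,u]),4)) for v in range(228,247,2)])
on=abs(h)<.003
for v in (170,200): 
    uu=np.where(on[v,100:450])[0]+100; print("row",v,uu.min(),uu.max(),T[v,uu.min()],T[v,uu.max()])
uu=np.where(on[100:240,220])[0]+100; print("top S",S[uu.min(),220],"low",S[uu.max(),220])
for v in range(146,206,6):
    m=(h[v,250:310]>.009); u=np.where(m)[0]+250
    if len(u): print(v,"S",np.nanmedian(S[v,u]).round(4),"T",T[v,u].min().round(4),T[v,u].max().round(4),"h",h[v,u].max().round(4))
```

```text
plane [ 0.41415418 -0.16444366 -0.21930182] yaw -0.377968493095904 tilt 0.4191945192768759 0.9971073494750375
200 [(0.5446, 0.0003), (0.5409, 0.0), (0.5378, 0.001), (0.5337, 0.0002), (0.5324, 0.0046), (0.5307, 0.0083), (0.5278, 0.0095), (0.5238, 0.0091), (0.5095, -0.0087), (0.6175, 0.1769)]
230 [(0.545, 0.0011), (0.5408, -0.0001), (0.5374, 0.0001), (0.5334, -0.0006), (0.5321, 0.004), (0.53, 0.0069), (0.5283, 0.0104), (0.5238, 0.009), (0.5097, -0.0087), (0.5062, -0.0077)]
330 [(0.5449, 0.0008), (0.5408, -0.0003), (0.5374, 0.0001), (0.5335, -0.0005), (0.5323, 0.0042), (0.5302, 0.007), (0.5276, 0.0091), (nan, nan), (0.5098, -0.0086), (0.5067, -0.007)]
360 [(0.5442, -0.0005), (0.5412, 0.0004), (0.5374, 0.0001), (0.5343, 0.001), (0.5322, 0.0041), (0.5308, 0.0082), (0.528, 0.0098), (0.5239, 0.0091), (0.617, 0.1736), (0.6175, 0.1769)]
row 170 154 399 0.059817253478704854 -0.22722667436719676
row 200 163 390 0.060460099565084933 -0.22840160690728462
top S 0.6638205532474998 low 0.5326801699397294
146 S 0.6603 T -0.0907 -0.0886 h 0.0101
152 S 0.6542 T -0.0971 -0.082 h 0.015
158 S 0.6477 T -0.0961 -0.0831 h 0.0157
164 S 0.6408 T -0.0962 -0.0829 h 0.0161
170 S 0.6336 T -0.0963 -0.0816 h 0.0156
176 S 0.6263 T -0.0964 -0.0827 h 0.0155
182 S 0.6186 T -0.0953 -0.0826 h 0.0163
188 S 0.6108 T -0.0966 -0.0811 h 0.015
194 S 0.6029 T -0.0954 -0.0823 h 0.0157
200 S 0.5943 T -0.0955 -0.0821 h 0.0158
```

Run:
```python
from h import *
plan((.5357,-.3091,.071,-.379+np.pi/2))
```

```text
now [ 0.5305 -0.3082  0.258 ] yaw -1.95 j7 -1.59 t 10.0 tz [ 0.  0. -1.] F [-0.2  0.6  0.5] w 0.0802 gf 0.0
  row [ 0.0051 -0.001   0.187 ] spin -0.001 or 3.141
```

Request:
jog_arm --pt "0.005 -0.001 0.03 0" --pt "0.005 -0.001 0.07 0" --pt "0.005 -0.001 0.11 0" --pt "0.005 -0.001 0.14 0" --pt "0.005 -0.001 0.16 0" --pt "0.005 -0.001 0.175 0" --pt "0.005 -0.001 0.183 0" --pt "0.005 -0.001 0.187 0" --pt "0.005 -0.001 0.187 0" --pt "0.005 -0.001 0.187 0" --hand 0.05

```text
clock: 11.25
position: [0.5356, -0.3107, 0.0714]
ee_rot: [3.084, -0.595, 0.002]
force: [-0.4, 0.2, -0.2]
width: 0.542
gripper_force: 0.0
```

Request:
jog_arm --pt "0 0 0 0" --pt "0 0 0 0" --pt "0 0 0 0" --pt "0 0 0 0" --pt "0 0 0 0" --pt "0 0 -0.01 0" --pt "0 0 -0.03 0" --pt "0 0 -0.06 0" --pt "0 0 -0.09 0" --pt "0 0 -0.09 0" --pt "0 0 -0.09 0" --hand 0.005 --newtons 15

```text
clock: 12.62
position: [0.5349, -0.3104, 0.1606]
ee_rot: [3.085, -0.595, -0.0]
force: [-0.1, -0.1, -1.4]
width: 0.171
gripper_force: 14.7
```

Run:
```python
from h import *
# handle to -y: tool x heading -pi/2 => tool y heading -pi
plan((.40,.21,.161,-3.14),(.40,.21,.03,-3.14))
```

```text
now [ 0.5349 -0.3104  0.1606] yaw -1.952 j7 -1.62 t 12.62 tz [-0. -0. -1.] F [-0.1 -0.1 -1.4] w 0.0157 gf 14.7
  row [-3.190e-01 -4.328e-01 -4.000e-04] spin 1.188 or -1.954
  row [-0.3189 -0.4328  0.1306] spin 1.188 or -1.954
```

Run:
```python
from h import *
plan((.395,.235,.161,0),(.395,.235,.06,0),(.395,.235,.02,0))
```

```text
now [ 0.5349 -0.3104  0.1606] yaw -1.952 j7 -1.62 t 12.62 tz [-0. -0. -1.] F [-0.1 -0.1 -1.4] w 0.0157 gf 14.7
  row [-3.329e-01 -4.542e-01 -4.000e-04] spin 1.189 or -1.952
  row [-0.3329 -0.4542  0.1006] spin 1.189 or -1.952
  row [-0.3329 -0.4542  0.1406] spin 1.189 or -1.952
```

Request:
jog_arm --pt "-0.02 -0.03 -0.02 -0.1" --pt "-0.05 -0.07 -0.03 -0.25" --pt "-0.08 -0.11 -0.03 -0.42" --pt "-0.11 -0.15 -0.03 -0.6" --pt "-0.14 -0.19 -0.03 -0.78" --pt "-0.17 -0.23 -0.03 -0.96" --pt "-0.2 -0.27 -0.03 -1.14" --pt "-0.23 -0.31 -0.03 -1.32" --pt "-0.26 -0.355 -0.03 -1.5" --pt "-0.29 -0.395 -0.03 -1.68" --pt "-0.32 -0.43 -0.03 -1.85" --pt "-0.333 -0.454 -0.02 -1.952" --pt "-0.333 -0.454 0.02 -1.952" --pt "-0.333 -0.454 0.06 -1.952" --pt "-0.333 -0.454 0.085 -1.952" --pt "-0.333 -0.454 0.085 -1.952" --pt "-0.333 -0.454 0.085 -1.952"

```text
clock: 14.75
position: [0.3952, 0.2351, 0.0762]
ee_rot: [-2.221, -2.221, -0.0]
force: [-0.6, -0.2, -0.9]
width: 0.17
gripper_force: 14.7
```

Request:
jog_arm --pt "0 0 0.005 0" --pt "0 0 0.01 0" --pt "0 0 0.016 0" --pt "0 0 0.022 0" --pt "0 0 0.028 0" --pt "0 0 0.034 0" --pt "0 0 0.04 0" --pt "0 0 0.046 0" --pt "0 0 0.05 0" --pt "0 0 0.053 0" --pt "0 0 0.053 0" --pt "0 0 0.053 0" --newtons 5

```text
clock: 16.25
position: [0.3951, 0.2347, 0.0228]
ee_rot: [2.221, 2.221, -0.0]
force: [0.3, -0.6, 0.3]
width: 0.17
gripper_force: 5.0
```

Request:
jog_arm --pt "0 0 0.001 0" --pt "0 0 0.001 0" --pt "0 0 0.001 0" --pt "0 0 -0.01 0" --pt "0 0 -0.05 0" --pt "0 0 -0.1 0" --pt "0 0 -0.15 0" --pt "0 0 -0.2 0" --pt "0 0 -0.2 0" --pt "0 0 -0.2 0" --hand 0.04

```text
clock: 17.5
position: [0.3949, 0.2345, 0.2229]
ee_rot: [2.221, 2.221, 0.0]
force: [-0.5, -0.6, -1.1]
width: 0.435
gripper_force: 0.0
```

Run:
```python
from h import *
im,W=get("side"); np.savez("/tmp/s3.npz",W=W,c=im["color"])
cv2.imwrite("pics/s3.png",cv2.resize(im["color"][120:360,180:360][:,:,::-1],None,fx=2.5,fy=2.5))
# bar2 and bar1 targets
plan((.600,.225,.2,.235+np.pi/2))
```

```text
now [0.3946 0.2342 0.2222] yaw -0.0 j7 -0.93 t 17.55 tz [-0.001 -0.001 -1.   ] F [ 0.7 -0.4 -0.9] w 0.0399 gf 0.0
  row [-0.0092  0.2054  0.0221] spin 1.336 or -1.806
```

View pics/s3.png

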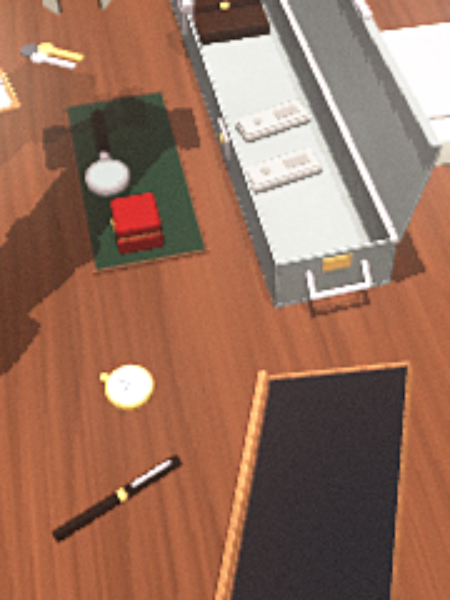

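Side view: loupe and ring case on the pad, upright case; two bars at (273,120) and (285,170) of the crop. Now a closer look at the bars.

Request:
jog_arm --pt "0 0.02 -0.03 0.15" --pt "0 0.05 -0.06 0.32" --pt "0.01 0.08 -0.08 0.49" --pt "0.015 0.11 -0.08 0.66" --pt "0.02 0.14 -0.08 0.83" --pt "0.03 0.16 -0.08 1.0" --pt "0.04 0.165 -0.08 1.17" --pt "0.04 0.165 -0.08 1.336" --pt "0.04 0.165 -0.08 1.336" --pt "0.04 0.165 -0.08 1.336" --hand 0.06

```text
clock: 18.8
position: [0.5598, 0.2747, 0.3018]
ee_rot: [3.119, 0.374, -0.002]
force: [0.0, 0.4, -0.1]
width: 0.651
gripper_force: 0.0
```

```bash
cat >> h.py <<'E'
def bars(W,zl=.011,zh=.028):
    """bars in box interior from heights above floor"""
    th=.0423; C=np.array([.598,.237])
    d=W[...,:2]-C; X=d[...,0]*np.cos(th)+d[...,1]*np.sin(th); Y=-d[...,0]*np.sin(th)+d[...,1]*np.cos(th)
    ins=(abs(X)<.056)&(Y>-.26)&(Y<.15)
    fl=np.nanmedian(W[...,2][ins&(W[...,2]<.012)]); print("floor",fl)
    m=(ins&(W[...,2]>fl+.009)&(W[...,2]<fl+.022)).astype(np.uint8)
    m=cv2.morphologyEx(m,cv2.MORPH_OPEN,np.ones((3,3),np.uint8))
    n,l,st,_=cv2.connectedComponentsWithStats(m)
    for i in range(1,n):
        if st[i,4]>100: rect(W[l==i],"bar px%s"%st[i,:4])
E
python3 - <<'E'
from h import *
plan()
im,W=get("wrist"); np.savez("/tmp/w4.npz",W=W,c=im["color"]); save(im,"w4.png"); bars(W)
E
```

```text
now [0.5598 0.2747 0.3018] yaw -1.332 j7 -2.07 t 18.8 tz [-0.001 -0.001 -1.   ] F [ 0.   0.4 -0.1] w 0.0598 gf 0.0
floor 0.0012353238679956257
bar px[309 120  26  62] 1434 c [0.6082 0.2272] s [0.0884 0.0351] long axis 0.226 z 0.0156
bar px[362 141  29  59] 1330 c [0.6002 0.1407] s [0.0879 0.0354] long axis 0.213 z 0.0156
```

View pics/w4.png

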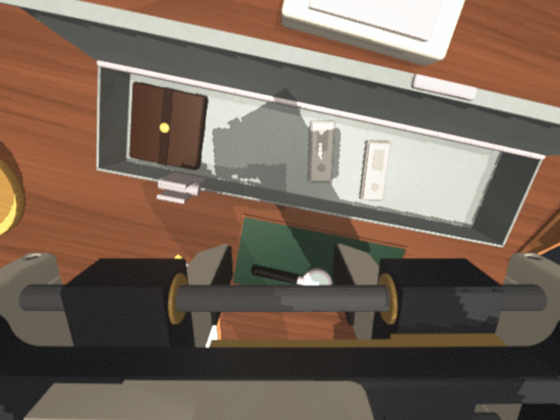

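The wrist view shows exactly two bars, (321,152) and (376,170), the rest of the floor is clear (loupe on pad visible at (300,275)). Picking bar2 slightly off-centre toward the front wall so the gripper's body clears the far wall.

Run:
```python
from h import *
plan((.601,.2255,.12,1.797),(.601,.2255,.019,1.797))
```

```text
now [0.5599 0.2746 0.3021] yaw -1.333 j7 -2.07 t 18.85 tz [-0.001 -0.001 -1.   ] F [-0.4  0.8 -0.2] w 0.0601 gf 0.0
  row [0.0286 0.0574 0.1821] spin 0.012 or -3.13
  row [0.0287 0.0573 0.2831] spin 0.012 or -3.13
```

Request:
jog_arm --pt "0.01 0.02 0.03 0.012" --pt "0.02 0.04 0.07 0.012" --pt "0.0287 0.0573 0.11 0.012" --pt "0.0287 0.0573 0.15 0.012" --pt "0.0287 0.0573 0.19 0.012" --pt "0.0287 0.0573 0.22 0.012" --pt "0.0287 0.0573 0.245 0.012" --pt "0.0287 0.0573 0.262 0.012" --pt "0.0287 0.0573 0.272 0.012" --pt "0.0287 0.0573 0.279 0.012" --pt "0.0287 0.0573 0.283 0.012" --pt "0.0287 0.0573 0.283 0.012" --pt "0.0287 0.0573 0.283 0.012"

```text
clock: 20.48
position: [0.6017, 0.2259, 0.0202]
ee_rot: [-3.122, -0.349, -0.001]
force: [0.7, 0.3, 0.0]
width: 0.655
gripper_force: 0.0
```

Request:
jog_arm --pt "0 0 0 0" --pt "0 0 0 0" --pt "0 0 0 0" --pt "0 0 0 0" --pt "0 0 0 0" --pt "0 0 0 0" --hand 0.025 --newtons 40

```text
clock: 21.22
position: [0.6014, 0.2258, 0.0198]
ee_rot: [-3.122, -0.349, -0.0]
force: [0.6, 0.6, 1.8]
width: 0.386
gripper_force: 40.0
```

```bash
cat >> h.py <<'E'
Y0=-.379; E1=np.array([np.cos(Y0),np.sin(Y0)]); E2=np.array([-np.sin(Y0),np.cos(Y0)])
def st(S,T,z): 
    p=S*E1+T*E2; return (p[0],p[1],z,Y0+np.pi/2)
E
python3 - <<'E'
from h import *
plan(st(.573,-.124,.17),st(.573,-.124,.085))
E
```

```text
now [0.6014 0.2258 0.0198] yaw -1.348 j7 -2.12 t 21.23 tz [ 0.  0. -1.] F [0.6 0.6 1.8] w 0.0354 gf 40.0
  row [-0.2342  0.514  -0.1502] spin 0.602 or -2.54
  row [-0.2342  0.514  -0.0652] spin 0.602 or -2.54
```

Request:
jog_arm --pt "0 0 -0.01 0" --pt "0 0 -0.03 0" --pt "0 0 -0.07 0" --pt "0 0 -0.11 0" --pt "0 0 -0.15 0" --pt "-0.02 0.04 -0.15 0" --pt "-0.04 0.09 -0.15 0.1" --pt "-0.065 0.14 -0.15 0.2" --pt "-0.09 0.19 -0.15 0.3" --pt "-0.115 0.24 -0.15 0.4" --pt "-0.14 0.29 -0.15 0.5" --pt "-0.165 0.34 -0.15 0.602" --pt "-0.19 0.39 -0.15 0.602" --pt "-0.21 0.44 -0.15 0.602" --pt "-0.225 0.48 -0.15 0.602" --pt "-0.234 0.514 -0.15 0.602" --pt "-0.234 0.514 -0.12 0.602" --pt "-0.234 0.514 -0.09 0.602" --pt "-0.234 0.514 -0.07 0.602" --pt "-0.234 0.514 -0.07 0.602"

```text
clock: 23.72
position: [0.4859, -0.3265, 0.0893]
ee_rot: [-3.084, 0.591, 0.003]
force: [-0.1, 0.0, -4.6]
width: 0.39
gripper_force: 40.0
```

Run:
```python
from h import *
plan(st(.573,-.124,.085))
im,W=get("wrist"); save(im,"w5.png")
```

```text
now [ 0.4859 -0.3265  0.0893] yaw -1.95 j7 -1.61 t 23.73 tz [-0.002  0.001 -1.   ] F [-0.1  0.  -4.6] w 0.0358 gf 40.0
  row [0.0008 0.0004 0.0043] spin 0.0 or -3.141
```

View pics/w5.png

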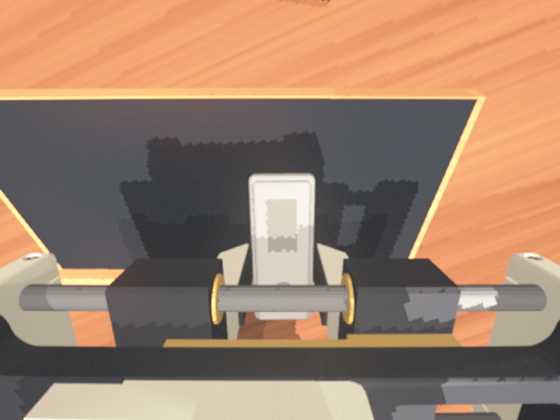

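Bar is held squarely along the slope above the face. Press gently so it pivots onto the slope.

Request:
jog_arm --pt "0 0 0.006 0" --pt "0 0 0.01 0" --pt "0 0 0.014 0" --pt "0 0 0.017 0" --pt "0 0 0.02 0" --pt "0 0 0.02 0" --newtons 20

```text
clock: 24.52
position: [0.4864, -0.3269, 0.0695]
ee_rot: [-3.085, 0.592, 0.001]
force: [-2.8, 1.7, -1.3]
width: 0.389
gripper_force: 20.0
```

Request:
jog_arm --pt "0 0 0.003 0" --pt "0 0 0.006 0" --pt "0 0 0.008 0" --pt "0 0 0.01 0" --pt "0 0 0.01 0"

```text
clock: 25.15
position: [0.487, -0.3273, 0.0597]
ee_rot: [3.085, -0.592, 0.001]
force: [-0.5, 1.7, -1.5]
width: 0.392
gripper_force: 20.0
```

Request:
jog_arm --pt "0 0 0.002 0" --pt "0 0 0.004 0" --pt "0 0 0.004 0" --pt "0 0 0.004 0"

```text
clock: 25.65
position: [0.4868, -0.3275, 0.0558]
ee_rot: [3.085, -0.593, 0.001]
force: [-0.2, -0.0, -2.2]
width: 0.39
gripper_force: 20.0
```

Request:
jog_arm --pt "-0.002 0 0.001 0" --pt "-0.004 0 0.002 0" --pt "-0.006 0 0.003 0" --pt "-0.007 0 0.003 0" --pt "-0.007 0 0.003 0"

```text
clock: 26.28
position: [0.4797, -0.3245, 0.0525]
ee_rot: [-3.085, 0.592, 0.001]
force: [-0.7, 0.3, -2.6]
width: 0.39
gripper_force: 20.0
```

Request:
jog_arm --pt "-0.001 0 0.0005 0" --pt "-0.002 0 0.001 0" --pt "-0.003 0 0.0015 0" --pt "-0.004 0 0.002 0" --pt "-0.004 0 0.002 0"

```text
clock: 26.9
position: [0.4789, -0.3242, 0.052]
ee_rot: [3.084, -0.592, 0.008]
force: [5.4, -2.5, 3.4]
width: 0.391
gripper_force: 20.0
```

```bash
cat > vb.py <<'E'
from h import *
import sys
im,W=get("wrist"); save(im,sys.argv[1])
k=np.array([.4142,-.1644,-.2193]); n=np.array([-k[0],-k[1],1]);n/=np.linalg.norm(n); h=W@n-k[2]*n[2]
S=W[...,:2]@E1; T=W[...,:2]@E2
m=(h>.008)&(h<.035)&(S>.536)&(S<.67)&(T>-.22)&(T<.05)
q=np.c_[S[m]/np.cos(.42),T[m],h[m]]
for t0 in np.arange(-.2,.04,.006):
    w=abs(q[:,1]-t0)<.003
    if w.sum()>20:
        a=q[w]; kk=np.polyfit(a[:,0],a[:,2],1); print(round(t0,3),w.sum(),"slopeS",np.percentile(a[:,0],[2,98]).round(4),"h",np.percentile(a[:,2],[5,50,95]).round(4),"tilt err",kk[0].round(3))
E
python3 vb.py w6.png; python3 -c "
from h import *;plan()"
```

```text
-0.158 61 slopeS [0.6298 0.631 ] h [0.0123 0.0165 0.0218] tilt err -0.308
-0.152 277 slopeS [0.6298 0.631 ] h [0.0096 0.0224 0.0333] tilt err -5.198
-0.146 330 slopeS [0.6281 0.6309] h [0.0092 0.0233 0.0338] tilt err -0.691
-0.14 1037 slopeS [0.603  0.6697] h [0.009  0.0136 0.026 ] tilt err -0.081
-0.134 1094 slopeS [0.6043 0.6703] h [0.0097 0.0142 0.015 ] tilt err -0.041
-0.128 1130 slopeS [0.6048 0.6701] h [0.0098 0.0144 0.0153] tilt err -0.043
-0.122 1059 slopeS [0.6044 0.67  ] h [0.0098 0.0145 0.0154] tilt err -0.042
-0.116 1093 slopeS [0.6044 0.6699] h [0.0098 0.0143 0.0151] tilt err -0.041
-0.11 973 slopeS [0.603  0.6699] h [0.009  0.0136 0.015 ] tilt err -0.037
-0.104 480 slopeS [0.6105 0.6521] h [0.0086 0.022  0.0337] tilt err -0.104
-0.098 287 slopeS [0.6297 0.631 ] h [0.0099 0.0225 0.0334] tilt err -5.302
-0.092 71 slopeS [0.6297 0.6308] h [0.0116 0.0168 0.0222] tilt err 1.224
now [ 0.4789 -0.3242  0.052 ] yaw -1.95 j7 -1.63 t 26.95 tz [ 0.005 -0.002 -1.   ] F [ 5.2 -2.   4. ] w 0.0355 gf 20.0
```

View pics/w6.png

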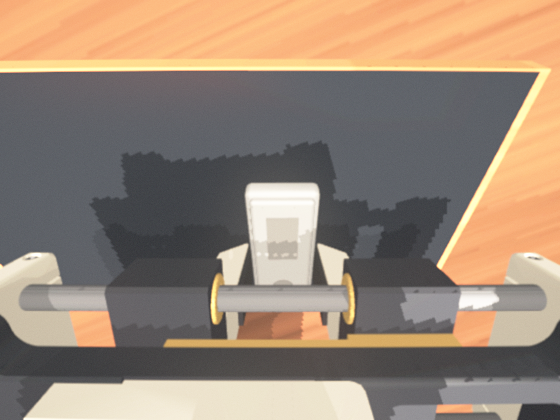

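Bar lies flat on the face against the ledge (5 N reaction). Release and go for bar1.

Request:
jog_arm --pt "0.002 0 -0.001 0" --pt "0.002 0 -0.002 0" --pt "0.002 0 -0.002 0" --pt "0.002 0 -0.004 0" --pt "0.002 0 -0.02 0" --pt "0.002 0 -0.05 0" --pt "0.002 0 -0.09 0" --pt "0.002 0 -0.13 0" --pt "0.002 0 -0.17 0" --pt "0.002 0 -0.17 0" --hand 0.055

```text
clock: 28.2
position: [0.4801, -0.3246, 0.2253]
ee_rot: [3.083, -0.592, 0.011]
force: [-0.4, 0.3, -1.0]
width: 0.597
gripper_force: 0.0
```

```bash
python3 vb.py w7.png
python3 - <<'E'
from h import *
im,W=get("side"); bars(W)
c=np.array([.600,.141])-.007*np.array([np.cos(.213),np.sin(.213)])
plan((c[0],c[1],.22,.213+np.pi/2),(c[0],c[1],.019,.213+np.pi/2))
E
```

```text
-0.14 287 slopeS [0.5895 0.6691] h [0.0085 0.0127 0.0146] tilt err -0.013
-0.134 330 slopeS [0.5887 0.6698] h [0.0101 0.014  0.015 ] tilt err -0.021
-0.128 332 slopeS [0.5885 0.6698] h [0.0101 0.0141 0.0152] tilt err -0.019
-0.122 340 slopeS [0.59   0.6698] h [0.0108 0.0142 0.0152] tilt err -0.018
-0.116 331 slopeS [0.5901 0.6687] h [0.0113 0.014  0.0149] tilt err -0.017
-0.11 309 slopeS [0.5894 0.6697] h [0.0086 0.013  0.0146] tilt err -0.008
floor 0.002200045046697419
now [ 0.4783 -0.3239  0.2216] yaw -1.95 j7 -1.56 t 28.3 tz [ 0.001 -0.001 -1.   ] F [ 0.1 -0.4 -0.4] w 0.0547 gf 0.0
  row [-0.0649 -0.473   0.0013] spin -0.592 or 2.549
  row [-0.0651 -0.4731  0.2023] spin -0.592 or 2.549
```

Run:
```python
from h import *
plan((.600,.141,.22,.213+np.pi/2),(.600,.141,.019,.213+np.pi/2))
```

```text
now [ 0.4783 -0.3239  0.2216] yaw -1.95 j7 -1.56 t 28.3 tz [ 0.001 -0.001 -1.   ] F [ 0.1 -0.4 -0.4] w 0.0547 gf 0.0
  row [-0.0591 -0.4769  0.0013] spin -0.592 or 2.549
  row [-0.0593 -0.477   0.2023] spin -0.592 or 2.549
```

Request:
jog_arm --pt "-0.01 -0.04 0 -0.1" --pt "-0.02 -0.09 0 -0.2" --pt "-0.025 -0.14 0 -0.3" --pt "-0.03 -0.19 0 -0.4" --pt "-0.035 -0.24 0 -0.5" --pt "-0.04 -0.29 0 -0.592" --pt "-0.045 -0.34 0 -0.592" --pt "-0.05 -0.39 0 -0.592" --pt "-0.055 -0.43 0 -0.592" --pt "-0.059 -0.46 0 -0.592" --pt "-0.059 -0.477 0.01 -0.592" --pt "-0.059 -0.477 0.05 -0.592" --pt "-0.059 -0.477 0.09 -0.592" --pt "-0.059 -0.477 0.13 -0.592" --pt "-0.059 -0.477 0.16 -0.592" --pt "-0.059 -0.477 0.18 -0.592" --pt "-0.059 -0.477 0.193 -0.592" --pt "-0.059 -0.477 0.202 -0.592" --pt "-0.059 -0.477 0.202 -0.592" --pt "-0.059 -0.477 0.202 -0.592" --hand 0.06

```text
clock: 30.8
position: [0.6007, 0.1413, 0.0195]
ee_rot: [-3.124, -0.334, -0.002]
force: [-0.7, -0.4, 0.5]
width: 0.656
gripper_force: 0.0
```

Request:
jog_arm --pt "0 0 0 0" --pt "0 0 0 0" --pt "0 0 0 0" --pt "0 0 0 0" --pt "0 0 0 0" --pt "0 0 0 0" --hand 0.025 --newtons 40

```text
clock: 31.55
position: [0.6002, 0.1411, 0.0189]
ee_rot: [3.124, 0.333, 0.0]
force: [-0.4, 1.1, 4.3]
width: 0.385
gripper_force: 40.0
```

Run:
```python
from h import *
plan(st(.58,-.044,.17),st(.58,-.044,.085))
```

```text
now [0.6002 0.1411 0.0189] yaw -1.358 j7 -2.03 t 31.55 tz [ 0. -0. -1.] F [-0.4  1.1  4.3] w 0.0354 gf 40.0
  row [-0.1596  0.3712 -0.1511] spin 0.592 or -2.55
  row [-0.1596  0.3712 -0.0661] spin 0.592 or -2.55
```

Request:
jog_arm --pt "0 0 -0.01 0" --pt "0 0 -0.03 0" --pt "0 0 -0.07 0" --pt "0 0 -0.11 0" --pt "0 0 -0.15 0" --pt "-0.015 0.04 -0.15 0" --pt "-0.035 0.085 -0.15 0.1" --pt "-0.055 0.13 -0.15 0.2" --pt "-0.075 0.175 -0.15 0.3" --pt "-0.095 0.22 -0.15 0.4" --pt "-0.115 0.265 -0.15 0.5" --pt "-0.135 0.31 -0.15 0.592" --pt "-0.15 0.35 -0.15 0.592" --pt "-0.1596 0.371 -0.15 0.592" --pt "-0.1596 0.371 -0.13 0.592" --pt "-0.1596 0.371 -0.1 0.592" --pt "-0.1596 0.371 -0.08 0.592" --pt "-0.1596 0.371 -0.07 0.592" --pt "-0.1596 0.371 -0.07 0.592"

```text
clock: 33.92
position: [0.5223, -0.2551, 0.0889]
ee_rot: [-3.085, 0.592, 0.001]
force: [0.6, 0.1, -5.1]
width: 0.388
gripper_force: 40.0
```

Request:
jog_arm --pt "0 0 0.005 0" --pt "0 0 0.01 0" --pt "0 0 0.014 0" --pt "0 0 0.018 0" --pt "0 0 0.021 0" --pt "0 0 0.024 0" --pt "0 0 0.027 0" --pt "0 0 0.03 0" --pt "0 0 0.03 0" --newtons 20

```text
clock: 35.05
position: [0.5227, -0.2555, 0.0586]
ee_rot: [3.085, -0.592, 0.001]
force: [-1.7, -0.5, -3.2]
width: 0.387
gripper_force: 20.0
```

Run:
```python
from h import *
plan(st(.5714,-.044,.055))
s=arm.observe(); print("S",s["position"][:2]@E1)
```

```text
now [ 0.5227 -0.2555  0.0586] yaw -1.95 j7 -1.8 t 35.05 tz [ 0. -0. -1.] F [-1.7 -0.5 -3.2] w 0.0355 gf 20.0
  row [-0.0088  0.      0.0036] spin -0.0 or 3.141
S 0.5801726459032479
```

Request:
jog_arm --pt "0 0 0.001 0" --pt "-0.002 0 0.002 0" --pt "-0.004 0 0.003 0" --pt "-0.006 0 0.004 0" --pt "-0.008 0 0.005 0" --pt "-0.01 0 0.006 0" --pt "-0.012 0 0.0065 0" --pt "-0.012 0 0.0065 0"

```text
clock: 36.05
position: [0.515, -0.2521, 0.0538]
ee_rot: [3.084, -0.592, 0.012]
force: [8.9, -3.1, 1.4]
width: 0.389
gripper_force: 20.0
```

Run:
```python
from h import *
plan()
s=arm.observe(); print("S",s["position"][:2]@E1)
```

```text
now [ 0.515  -0.2521  0.0538] yaw -1.95 j7 -1.8 t 36.05 tz [ 0.007 -0.002 -1.   ] F [ 8.9 -3.1  1.4] w 0.0358 gf 20.0
S 0.5717377632381943
```

Ledge contact again (9 N). Release, rise, look.

Request:
jog_arm --pt "0.002 0 0 0" --pt "0.002 0 -0.001 0" --pt "0.002 0 -0.001 0" --pt "0.002 0 -0.003 0" --pt "0.002 0 -0.02 0" --pt "0.002 0 -0.05 0" --pt "0.002 0 -0.09 0" --pt "0.002 0 -0.13 0" --pt "0.002 0 -0.17 0" --pt "0.002 0 -0.17 0" --pt "0.002 0 -0.17 0" --hand 0.055

```text
clock: 37.42
position: [0.5129, -0.2515, 0.2226]
ee_rot: [3.085, -0.592, 0.0]
force: [0.3, -0.0, 0.5]
width: 0.603
gripper_force: 0.0
```

```bash
sed -i 's/S>.536/S>.515/' vb.py; python3 vb.py w8.png; python3 -c "
from h import *;plan()"
```

```text
-0.2 28 slopeS [0.5733 0.5814] h [0.0082 0.0094 0.0101] tilt err -0.109
-0.194 27 slopeS [0.573  0.5807] h [0.0083 0.0092 0.01  ] tilt err -0.058
-0.188 22 slopeS [0.5732 0.5809] h [0.0082 0.0094 0.0099] tilt err -0.061
-0.182 25 slopeS [0.5732 0.5803] h [0.0087 0.0091 0.0104] tilt err -0.01
-0.176 24 slopeS [0.5733 0.5814] h [0.0081 0.0095 0.0101] tilt err -0.07
-0.17 25 slopeS [0.5733 0.5803] h [0.0086 0.0096 0.0109] tilt err -0.07
-0.164 27 slopeS [0.5731 0.5817] h [0.0086 0.0092 0.0098] tilt err -0.025
-0.158 27 slopeS [0.573  0.5808] h [0.0083 0.0091 0.01  ] tilt err -0.029
-0.152 23 slopeS [0.5731 0.5805] h [0.009  0.0096 0.0102] tilt err 0.031
-0.146 24 slopeS [0.573  0.5808] h [0.0084 0.009  0.0097] tilt err 0.047
-0.14 231 slopeS [0.5743 0.6695] h [0.0085 0.0131 0.0145] tilt err 0.005
-0.134 363 slopeS [0.5752 0.6695] h [0.0094 0.0138 0.0149] tilt err -0.001
-0.128 366 slopeS [0.5753 0.6694] h [0.0095 0.014  0.0151] tilt err 0.003
-0.122 379 slopeS [0.5755 0.6699] h [0.0095 0.014  0.0152] tilt err 0.001
-0.116 375 slopeS [0.5751 0.6693] h [0.0092 0.0138 0.0151] tilt err 0.00
[... 1242 characters left out ...]
077
-0.008 26 slopeS [0.5732 0.5808] h [0.0084 0.0094 0.0102] tilt err -0.1
-0.002 27 slopeS [0.5731 0.5812] h [0.0082 0.0093 0.0103] tilt err -0.112
0.004 24 slopeS [0.5732 0.5802] h [0.0089 0.0094 0.0099] tilt err -0.047
0.01 28 slopeS [0.5733 0.5814] h [0.0083 0.0094 0.0102] tilt err -0.135
0.016 27 slopeS [0.5731 0.5812] h [0.0082 0.0092 0.0102] tilt err -0.056
0.022 29 slopeS [0.573  0.5813] h [0.0083 0.0091 0.0098] tilt err -0.054
0.028 23 slopeS [0.5731 0.5814] h [0.0086 0.0092 0.01  ] tilt err -0.006
0.034 28 slopeS [0.5729 0.5812] h [0.0082 0.0094 0.0102] tilt err 0.013
now [ 0.5125 -0.2515  0.2218] yaw -1.95 j7 -1.72 t 37.48 tz [-0.001  0.    -1.   ] F [0.1 0.1 0.3] w 0.0547 gf 0.0
```

View pics/w8.png

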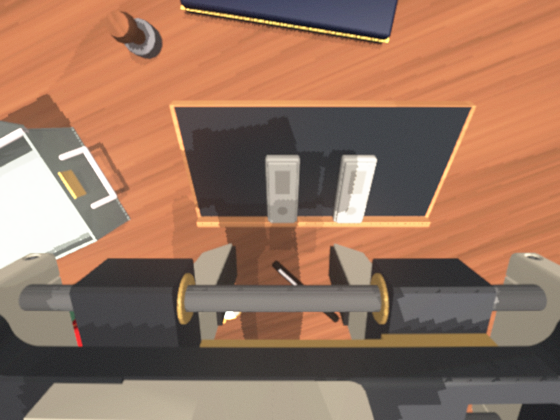

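Both bars (283,188) and (355,188) lie flat, with lower ends on the ledge. Now the clamp.

Run:
```python
from h import *
plan((.5285,.401,.222,.042),(.5285,.401,.101,.042))
```

```text
now [ 0.5125 -0.2515  0.2218] yaw -1.95 j7 -1.72 t 37.48 tz [-0.001  0.    -1.   ] F [0.1 0.1 0.3] w 0.0547 gf 0.0
  row [-0.2268 -0.612  -0.    ] spin 1.149 or -1.992
  row [-0.2267 -0.612   0.121 ] spin 1.149 or -1.992
```

Request:
jog_arm --pt "-0.015 -0.04 -0.01 -0.1" --pt "-0.03 -0.085 -0.02 -0.25" --pt "-0.05 -0.13 -0.02 -0.42" --pt "-0.066 -0.18 -0.02 -0.6" --pt "-0.085 -0.23 -0.02 -0.78" --pt "-0.104 -0.28 -0.02 -0.96" --pt "-0.122 -0.33 -0.02 -1.14" --pt "-0.141 -0.38 -0.02 -1.32" --pt "-0.16 -0.43 -0.02 -1.5" --pt "-0.178 -0.48 -0.02 -1.68" --pt "-0.196 -0.53 -0.02 -1.85" --pt "-0.21 -0.57 -0.02 -1.992" --pt "-0.222 -0.6 -0.01 -1.992" --pt "-0.2268 -0.612 -0.01 -1.992" --pt "-0.2268 -0.612 0 -1.992" --pt "-0.2268 -0.612 0 -1.992"

```text
clock: 39.48
position: [0.5294, 0.3988, 0.2209]
ee_rot: [2.175, 2.265, -0.004]
force: [0.8, 0.7, 1.1]
width: 0.601
gripper_force: 0.0
```

Run:
```python
from h import *
im,W=get("wrist"); save(im,"w9.png")
m=(W[...,2]>.105)&(W[...,2]<.125)&(W[...,1]>.33)&(W[...,1]<.48)&(W[...,0]>.49)&(W[...,0]<.57); rect(W[m],"clamp top wrist")
im,W=get("side")
m=(W[...,2]>.09)&(W[...,2]<.125)&(W[...,1]>.33)&(W[...,1]<.48)&(W[...,0]>.49)&(W[...,0]<.57); rect(W[m],"clamp side")
plan((.5285,.401,.101,.042))
```

```text
clamp top wrist 476 c [0.5283 0.4017] s [0.024  0.0323] long axis 1.618 z 0.1116
clamp side 66 c [0.5268 0.3989] s [0.0241 0.0407] long axis 1.587 z 0.1033
now [0.5298 0.3993 0.2222] yaw 0.04 j7 -1.07 t 39.58 tz [ 0.    -0.001 -1.   ] F [-0.2 -1.1  0.2] w 0.0554 gf 0.0
  row [ 0.0019 -0.0012  0.1212] spin -0.002 or 3.14
```

View pics/w9.png

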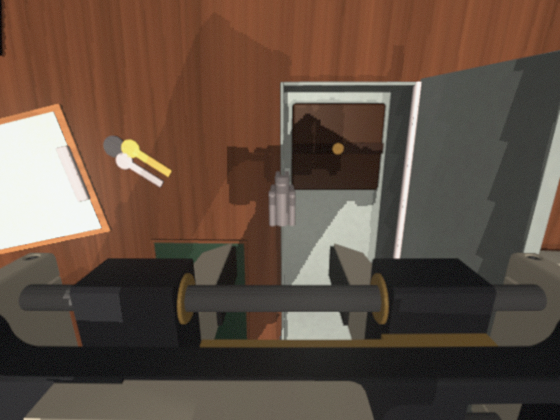

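Clamp wings are at (283,203), centred between the fingers' closing line; descend.

Request:
jog_arm --pt "0.002 -0.001 0.03 0" --pt "0.002 -0.001 0.06 0" --pt "0.002 -0.001 0.085 0" --pt "0.002 -0.001 0.105 0" --pt "0.002 -0.001 0.115 0" --pt "0.002 -0.001 0.12 0" --pt "0.002 -0.001 0.12 0" --pt "0.002 -0.001 0.12 0" --hand 0.05

```text
clock: 40.58
position: [0.5283, 0.4033, 0.103]
ee_rot: [2.174, 2.267, 0.002]
force: [-0.2, 0.7, 0.2]
width: 0.543
gripper_force: 0.0
```

Request:
jog_arm --pt "0 0 0 0" --pt "0 0 0 0" --pt "0 0 0 0" --pt "0 0 0 0" --pt "0 0 0 0" --pt "0 0 -0.01 0" --pt "0 0 -0.025 0" --pt "0 0 -0.045 0" --pt "0 0 -0.07 0" --pt "0 0 -0.09 0" --pt "0 0 -0.09 0" --hand 0.008 --newtons 12

```text
clock: 41.95
position: [0.5286, 0.4038, 0.1946]
ee_rot: [2.174, 2.267, 0.006]
force: [-0.1, 0.0, -0.9]
width: 0.24
gripper_force: 11.9
```

Run:
```python
from h import *
plan((.455,.25,.191,.03),(.455,.25,.07,.03))
im,W=get("side"); hsv=cv2.cvtColor(im["color"],cv2.COLOR_RGB2HSV).astype(int)
cv2.imwrite("pics/s10.png",cv2.resize(im["color"][100:300,180:360][:,:,::-1],None,fx=3,fy=3))
```

```text
now [0.5286 0.4038 0.1946] yaw 0.042 j7 -1.1 t 41.95 tz [ 0.003  0.002 -1.   ] F [-0.1  0.  -0.9] w 0.022 gf 11.9
  row [-0.1506 -0.0799  0.0031] spin 0.012 or -3.13
  row [-0.1509 -0.0803  0.1241] spin 0.012 or -3.13
```

View pics/s10.png

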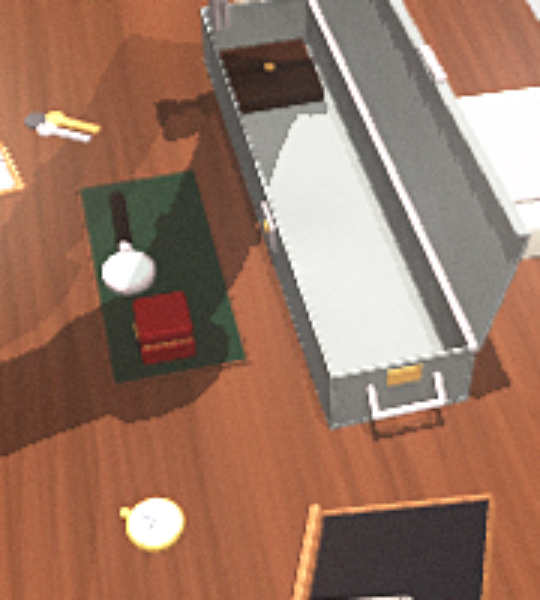

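Request:
jog_arm --pt "-0.03 -0.016 0 0" --pt "-0.07 -0.037 0 0" --pt "-0.11 -0.058 0 0.01" --pt "-0.14 -0.074 0 0.012" --pt "-0.151 -0.08 0.01 0.012" --pt "-0.151 -0.08 0.04 0.012" --pt "-0.151 -0.08 0.07 0.012" --pt "-0.151 -0.08 0.095 0.012" --pt "-0.151 -0.08 0.112 0.012" --pt "-0.151 -0.08 0.12 0.012" --pt "-0.151 -0.08 0.124 0.012" --pt "-0.151 -0.08 0.127 0.012" --pt "-0.151 -0.08 0.127 0.012" --pt "-0.151 -0.08 0.127 0.012"

```text
clock: 43.75
position: [0.4546, 0.2487, 0.0656]
ee_rot: [2.188, 2.254, 0.001]
force: [-0.2, -1.2, -0.7]
width: 0.237
gripper_force: 12.0
```

Request:
jog_arm --pt "0 0 0.0005 0" --pt "0 0 0.001 0" --pt "0 0 0.0015 0" --pt "0 0 0.0015 0"

```text
clock: 44.25
position: [0.4548, 0.2489, 0.0642]
ee_rot: [2.188, 2.254, 0.001]
force: [0.2, -0.5, 4.5]
width: 0.242
gripper_force: 12.0
```

Request:
jog_arm --pt "0 0 0.001 0" --pt "0 0 0.0015 0" --pt "0 0 0.0015 0"

```text
clock: 44.62
position: [0.4551, 0.2492, 0.0637]
ee_rot: [2.187, 2.254, 0.003]
force: [-2.4, -2.5, 17.9]
width: 0.236
gripper_force: 12.0
```

Request:
jog_arm --pt "0 0 -0.0015 0" --pt "0 0 -0.0015 0"

```text
clock: 44.88
position: [0.4544, 0.2486, 0.0637]
ee_rot: [2.188, 2.254, 0.0]
force: [0.1, -1.1, 4.5]
width: 0.241
gripper_force: 12.0
```

Request:
jog_arm --pt "0 0 0 0" --pt "0 0 0 0" --pt "0 0 0 0" --pt "0 0 -0.02 0" --pt "0 0 -0.05 0" --pt "0 0 -0.1 0" --pt "0 0 -0.16 0" --pt "0 0 -0.2 0" --pt "0 0 -0.2 0" --pt "0 0 -0.2 0" --hand 0.036

```text
clock: 46.12
position: [0.4541, 0.2484, 0.264]
ee_rot: [2.188, 2.254, -0.0]
force: [-0.0, 0.5, -0.7]
width: 0.392
gripper_force: 0.0
```

Run:
```python
from h import *
plan()
im,W=get("side")
q=W.reshape(-1,3)
m=(q[:,0]>.42)&(q[:,0]<.5)&(q[:,1]>.2)&(q[:,1]<.3)&(q[:,2]>.015)&(q[:,2]<.12); t=q[m]; rect(t,"clamp"); print(t[:,2].max())
m=(q[:,0]>.66)&(q[:,0]<.72)&(q[:,1]>-.06)&(q[:,1]<.55)&(q[:,2]>.15)&(q[:,2]<.25); t=q[m]; print("lid",t[:,2].max(),t[t[:,2]>t[:,2].max()-.012].mean(0))
for y in (.1,.24,.4):
    u=t[abs(t[:,1]-y)<.02]; print(y,[(round(a,3),np.median(u[abs(u[:,2]-a)<.005][:,0]).round(4)) for a in (.16,.18,.2)])
```

```text
now [0.4541 0.2484 0.264 ] yaw 0.03 j7 -0.91 t 46.12 tz [ 0. -0. -1.] F [-0.   0.5 -0.7] w 0.036 gf 0.0
clamp 134 c [0.4523 0.2479] s [0.023 0.054] long axis 1.598 z 0.0517
0.07775990425543862
lid 0.21395050233718022 [0.68675461 0.19154275 0.20691269]
0.1 [(0.16, np.float64(0.6863)), (0.18, np.float64(0.6902)), (0.2, np.float64(0.6948))]
0.24 [(0.16, np.float64(0.6802)), (0.18, np.float64(0.6842)), (0.2, np.float64(0.688))]
0.4 [(0.16, np.float64(0.6735)), (0.18, np.float64(0.6778)), (0.2, np.float64(0.6806))]
```

Run:
```python
from h import *
plan((.75,.232,.32,-1.53),(.75,.232,.192,-1.53))
```

```text
now [0.4539 0.2481 0.2633] yaw 0.03 j7 -0.91 t 46.17 tz [-0.001 -0.001 -1.   ] F [-0.6 -0.1  0.2] w 0.0358 gf 0.0
  row [-0.0251  0.2954 -0.0569] spin 1.56 or -1.582
  row [-0.025   0.2955  0.0711] spin 1.56 or -1.582
```

Request:
jog_arm --pt "0 0 -0.03 0.1" --pt "0 0.02 -0.06 0.25" --pt "0 0.05 -0.07 0.42" --pt "0 0.09 -0.07 0.6" --pt "-0.005 0.13 -0.07 0.78" --pt "-0.01 0.17 -0.07 0.96" --pt "-0.015 0.21 -0.07 1.14" --pt "-0.02 0.25 -0.07 1.32" --pt "-0.025 0.28 -0.07 1.47" --pt "-0.025 0.296 -0.06 1.56" --pt "-0.025 0.296 -0.05 1.56" --pt "-0.025 0.296 -0.02 1.56" --pt "-0.025 0.296 0.02 1.56" --pt "-0.025 0.296 0.05 1.56" --pt "-0.025 0.296 0.068 1.56" --pt "-0.025 0.296 0.071 1.56" --pt "-0.025 0.296 0.071 1.56" --pt "-0.025 0.296 0.071 1.56" --hand 0

```text
clock: 48.42
position: [0.7516, 0.2329, 0.1943]
ee_rot: [-3.14, -0.064, -0.003]
force: [-0.3, -0.8, 0.3]
width: 0.008
gripper_force: 0.0
```

Run:
```python
from h import *
plan()
s=arm.observe(); x,z=s["position"][0],s["position"][2]
for th in (1.75,1.65,1.5,1.35,1.2,1.05,.9,.75,.6,.45,.3,.2,.1,.03,0):
    P=np.array([.663-.11*np.cos(th)+.003*np.sin(th),.075+.11*np.sin(th)+.003*np.cos(th)])
    print(th,"tool x",round(P[0]+.0095-x,4),"tool z",round(-(P[1]+.011-z),4))
```

```text
now [0.7516 0.2329 0.1943] yaw -1.53 j7 -2.11 t 48.42 tz [ 0.002  0.001 -1.   ] F [-0.3 -0.8  0.3] w 0.0008 gf 0.0
1.75 tool x -0.0565 tool z 0.0006
1.65 tool x -0.0674 tool z -0.0011
1.5 tool x -0.0838 tool z -0.0016
1.35 tool x -0.1002 tool z 0.0003
1.2 tool x -0.1161 tool z 0.0047
1.05 tool x -0.1312 tool z 0.0114
0.9 tool x -0.1451 tool z 0.0203
0.75 tool x -0.1575 tool z 0.0311
0.6 tool x -0.1681 tool z 0.0437
0.45 tool x -0.1768 tool z 0.0578
0.3 tool x -0.1833 tool z 0.0729
0.2 tool x -0.1863 tool z 0.0835
0.1 tool x -0.1882 tool z 0.0943
0.03 tool x -0.1889 tool z 0.102
0 tool x -0.1891 tool z 0.1053
```

Request:
jog_arm --pt "-0.02 0 0 0" --pt "-0.04 0 0 0" --pt "-0.05 0 0 0" --pt "-0.058 0 0 0" --pt "-0.066 0 -0.003 0" --pt "-0.074 0 -0.003 0" --pt "-0.082 0 -0.004 0" --pt "-0.09 0 -0.003 0" --pt "-0.099 0 -0.002 0" --pt "-0.107 0 0 0" --pt "-0.114 0 0.002 0" --pt "-0.122 0 0.005 0" --pt "-0.13 0 0.009 0"

```text
clock: 50.05
position: [0.6209, 0.227, 0.1836]
ee_rot: [3.141, 0.064, 0.0]
force: [5.5, 0.5, -1.0]
width: 0.007
gripper_force: 1.9
```

Run:
```python
from h import *
plan()
im,W=get("side"); save(im,"s11.png")
```

```text
now [0.6209 0.227  0.1836] yaw -1.53 j7 -2.22 t 50.05 tz [ 0. -0. -1.] F [ 5.5  0.5 -1. ] w 0.0007 gf 1.9
```

View pics/s11.png

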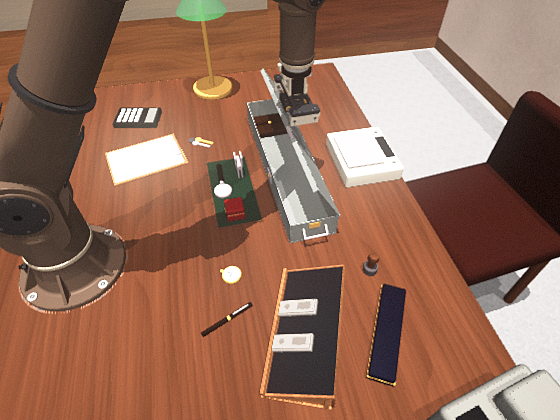

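Lid is swinging over with 5.5 N; the pad items and bars are as placed. Continue along the arc.

Request:
jog_arm --pt "-0.007 0 0.004 0" --pt "-0.014 0 0.009 0" --pt "-0.02 0 0.014 0" --pt "-0.026 0 0.02 0" --pt "-0.032 0 0.026 0" --pt "-0.037 0 0.032 0" --pt "-0.041 0 0.039 0" --pt "-0.046 0 0.046 0" --pt "-0.049 0 0.054 0" --pt "-0.052 0 0.061 0" --pt "-0.052 0 0.061 0"

```text
clock: 51.48
position: [0.5682, 0.225, 0.1218]
ee_rot: [3.14, 0.065, -0.003]
force: [0.2, 0.5, -0.7]
width: 0.005
gripper_force: 0.0
```

Run:
```python
from h import *
plan()
```

```text
now [0.5682 0.225  0.1218] yaw -1.53 j7 -2.3 t 51.48 tz [-0.002 -0.001 -1.   ] F [ 0.2  0.5 -0.7] w 0.0005 gf 0.0
```

```bash
cat > lid.py <<'E'
from h import *
for n in("side","scene"):
    im,W=get(n); q=W.reshape(-1,3)
    for y in (.0,.05,.38,.45):
        m=(abs(q[:,1]-y)<.01)&(q[:,0]>.5)&(q[:,0]<.72)&(q[:,2]>.068)&(q[:,2]<.25); t=q[m]
        if len(t): 
            i=t[:,2].argmax(); print(n,y,len(t),"highest",t[i].round(4),"minx",t[t[:,0].argmin()].round(4), "theta", np.round(np.arctan2(t[i,2]-.075,.663-.042*(y-.23)-t[i,0]),2))
E
python3 lid.py
```

```text
side 0.0 291 highest [0.544  0.006  0.1161] minx [0.5414 0.0059 0.1056] theta 0.31
side 0.05 265 highest [0.5453 0.0476 0.1174] minx [0.5396 0.0583 0.1042] theta 0.33
side 0.38 54 highest [0.5347 0.3813 0.1175] minx [0.5256 0.3881 0.1028] theta 0.34
side 0.45 42 highest [0.5317 0.4402 0.116 ] minx [0.5226 0.4497 0.1035] theta 0.32
scene 0.0 314 highest [ 0.5514 -0.0062  0.1185] minx [ 0.5457 -0.0008  0.112 ] theta 0.34
scene 0.05 351 highest [0.5519 0.0452 0.1184] minx [0.5445 0.0483 0.113 ] theta 0.35
scene 0.38 529 highest [0.5322 0.3891 0.1169] minx [0.5309 0.3763 0.1146] theta 0.32
scene 0.45 599 highest [0.53   0.454  0.1181] minx [0.5258 0.4485 0.113 ] theta 0.34
```

Lid at about 0.33 rad, as intended; finish slowly.

Request:
jog_arm --pt "-0.001 0 0.003 0" --pt "-0.002 0 0.006 0" --pt "-0.002 0 0.009 0" --pt "-0.003 0 0.012 0" --pt "-0.004 0 0.015 0" --pt "-0.004 0 0.018 0" --pt "-0.004 0 0.02 0" --pt "-0.005 0 0.022 0" --pt "-0.005 0 0.024 0" --pt "-0.005 0 0.026 0" --pt "-0.005 0 0.0275 0" --pt "-0.005 0 0.029 0" --pt "-0.005 0 0.03 0" --pt "-0.005 0 0.03 0"

```text
clock: 53.32
position: [0.5642, 0.2247, 0.0926]
ee_rot: [3.141, 0.064, -0.0]
force: [0.0, -0.9, 0.1]
width: 0.01
gripper_force: 0.0
```

Request:
jog_arm --pt "0 0 0.0005 0" --pt "0 0 0.001 0" --pt "0 0 0.0015 0" --pt "0 0 0.002 0" --pt "0 0 0.002 0"

```text
clock: 53.95
position: [0.5642, 0.2247, 0.0906]
ee_rot: [3.141, 0.064, 0.0]
force: [-1.0, -0.1, 1.7]
width: 0.006
gripper_force: 0.4
```

```bash
python3 lid.py
```

```text
side 0.0 316 highest [0.5676 0.0037 0.0825] minx [0.5383 0.0027 0.0749] theta 0.07
side 0.05 289 highest [0.5669 0.0463 0.0835] minx [0.5363 0.0561 0.0763] theta 0.08
side 0.38 70 highest [0.6364 0.3872 0.0831] minx [0.5226 0.3815 0.0692] theta 0.38
side 0.45 28 highest [0.5372 0.4446 0.0815] minx [0.5188 0.4596 0.07  ] theta 0.06
scene 0.0 280 highest [0.5508 0.0048 0.0836] minx [0.5396 0.0077 0.0759] theta 0.07
scene 0.05 298 highest [0.5796 0.0464 0.0864] minx [0.5388 0.041  0.077 ] theta 0.12
scene 0.38 465 highest [0.5306 0.378  0.085 ] minx [0.5243 0.3859 0.077 ] theta 0.08
scene 0.45 514 highest [0.5642 0.4544 0.0843] minx [0.5194 0.451  0.0755] theta 0.1
```

Request:
jog_arm --pt "0 0 0.0005 0" --pt "0 0 0.001 0" --pt "0 0 0.001 0"

```text
clock: 54.42
position: [0.5642, 0.2249, 0.0897]
ee_rot: [-3.141, -0.064, -0.0]
force: [0.2, -0.7, 1.4]
width: 0.004
gripper_force: 0.6
```

Request:
jog_arm --pt "0 0 0.0005 0" --pt "0 0 0.001 0" --pt "0 0 0.001 0"

```text
clock: 54.8
position: [0.5642, 0.2249, 0.0893]
ee_rot: [3.141, 0.064, 0.001]
force: [-1.7, -2.2, 8.6]
width: 0.007
gripper_force: 4.2
```

Request:
jog_arm --pt "0 0 0.0005 0" --pt "0 0 0.001 0" --pt "0 0 0.001 0"

```text
clock: 55.18
position: [0.5643, 0.2249, 0.0893]
ee_rot: [3.141, 0.064, 0.001]
force: [-5.7, -3.5, 18.6]
width: 0.001
gripper_force: 8.8
```

Firm stop at fingertip height 78 mm, so the lid is shut. Back off and check everything.

Request:
jog_arm --pt "0 0 -0.003 0" --pt "0 0 -0.02 0" --pt "0 0 -0.05 0" --pt "0 0 -0.1 0" --pt "0 0 -0.15 0" --pt "0 0 -0.2 0" --pt "0 0 -0.25 0" --pt "0 0 -0.25 0" --pt "0 0 -0.25 0"

```text
clock: 56.3
position: [0.5639, 0.2249, 0.3379]
ee_rot: [3.141, 0.064, 0.0]
force: [0.8, 0.2, -1.2]
width: 0.003
gripper_force: 0.0
```

Run:
```python
from h import *
im,W=get("side"); save(im,"s12.png"); q=W.reshape(-1,3)
th=.0423; d=q[:,:2]-[.598,.237]; X=d[:,0]*np.cos(th)+d[:,1]*np.sin(th); Y=-d[:,0]*np.sin(th)+d[:,1]*np.cos(th)
m=(abs(X)<.06)&(abs(Y)<.27)&(q[:,2]>.05)&(q[:,2]<.12)
k=np.polyfit(X[m],q[m,2],1); print("lid slope",k,m.sum())
plan()
```

```text
lid slope [0.00113103 0.07746813] 4895
now [0.5637 0.2246 0.3371] yaw -1.53 j7 -2.19 t 56.35 tz [-0.001 -0.001 -1.   ] F [ 0.5 -0.8 -0.9] w 0.0002 gf 0.0
```

View pics/s12.png

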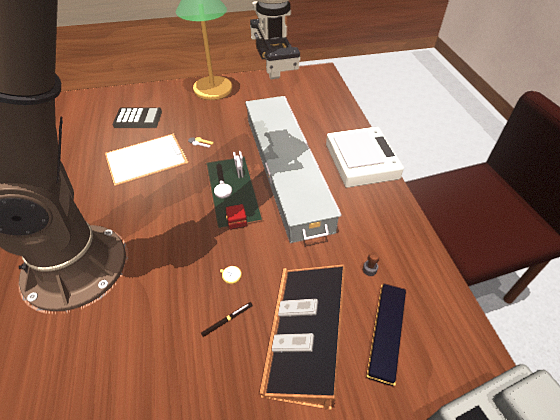

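The lid is shut flat; bars, loupe (222,188) and clamp (238,165) are in place, but the ring case moved from (234,208) to (236,216), near the pad's edge: measure it.

```bash
cat > case.py <<'E'
from h import *
im,W=get("side"); q=W.reshape(-1,3)
m=(q[:,0]>.36)&(q[:,0]<.52)&(q[:,1]>-.04)&(q[:,1]<.135)&(q[:,2]>.039)&(q[:,2]<.055); rect(q[m],"case top")
m=(q[:,0]>.30)&(q[:,0]<.56)&(q[:,1]>-.06)&(q[:,1]<.14)&(q[:,2]>.008); print("z max",q[m][:,2].max())
hsv=cv2.cvtColor(im["color"],cv2.COLOR_RGB2HSV).astype(int); g=(hsv[...,0]>55)&(hsv[...,0]<95)&(hsv[...,1]>80)&(abs(W[...,2])<.01)&(W[...,0]>.3)&(W[...,0]<.52)&(W[...,1]<.4)
g=cv2.morphologyEx(g.astype(np.uint8),cv2.MORPH_OPEN,np.ones((3,3)))>0; rect(W[g],"pad")
for n in("scene",):
    im,W=get(n); q=W.reshape(-1,3)
    m=(q[:,0]>.36)&(q[:,0]<.52)&(q[:,1]>-.04)&(q[:,1]<.135)&(q[:,2]>.039)&(q[:,2]<.055); rect(q[m],"case top scene")
E
python3 case.py; python3 -c "
from h import *;plan((.40,.08,.30,1.6))"
```

```text
case top 262 c [0.4179 0.0555] s [0.0493 0.0505] long axis 1.599 z 0.044
z max 0.4357538912423371
pad few
case top scene 228 c [0.4215 0.0571] s [0.0528 0.052 ] long axis 0.009 z 0.0437
now [0.5637 0.2245 0.3365] yaw -1.53 j7 -2.19 t 56.45 tz [-0.002 -0.001 -1.   ] F [-0.4 -0.2  0.4] w 0.0006 gf 0.0
  row [-0.1694  0.1377  0.037 ] spin 0.012 or -3.13
```

The case overhangs the pad's edge (centre y = 56 mm, edge near 40 mm); pick it up and set it back.

```bash
python3 -c "
from h import *;plan((.4195,.0563,.20,1.6),(.4195,.0563,.03,1.6),(.4195,.089,.03,1.6))"
```

```text
now [0.5637 0.2245 0.3365] yaw -1.53 j7 -2.19 t 56.45 tz [-0.002 -0.001 -1.   ] F [-0.4 -0.2  0.4] w 0.0006 gf 0.0
  row [-0.1506  0.1621  0.137 ] spin 0.012 or -3.13
  row [-0.1503  0.1619  0.307 ] spin 0.012 or -3.13
  row [-0.1489  0.1292  0.3069] spin 0.012 or -3.13
```

Request:
jog_arm --pt "-0.03 0.03 0.02 0.012" --pt "-0.07 0.075 0.05 0.012" --pt "-0.11 0.12 0.09 0.012" --pt "-0.14 0.15 0.12 0.012" --pt "-0.1505 0.162 0.15 0.012" --pt "-0.1505 0.162 0.19 0.012" --pt "-0.1505 0.162 0.23 0.012" --pt "-0.1505 0.162 0.265 0.012" --pt "-0.1505 0.162 0.29 0.012" --pt "-0.1505 0.162 0.303 0.012" --pt "-0.1505 0.162 0.307 0.012" --pt "-0.1505 0.162 0.307 0.012" --pt "-0.1505 0.162 0.307 0.012" --hand 0.085

```text
clock: 58.08
position: [0.421, 0.0569, 0.0314]
ee_rot: [-3.141, -0.045, -0.002]
force: [-0.4, -0.1, 0.4]
width: 0.926
gripper_force: 0.0
```

Request:
jog_arm --pt "0 0 0 0" --pt "0 0 0 0" --pt "0 0 0 0" --pt "0 0 0 0" --pt "0 0 0 0" --pt "0 0 0 0" --pt "0 0 -0.004 0" --pt "0 -0.006 -0.008 0" --pt "0 -0.017 -0.008 0" --pt "0 -0.028 -0.008 0" --pt "0 -0.033 -0.008 0" --pt "0 -0.033 -0.006 0" --pt "0 -0.033 -0.003 0" --pt "0 -0.033 -0.001 0" --pt "0 -0.033 0 0" --pt "0 -0.033 0 0" --hand 0.03 --newtons 10

```text
clock: 60.08
position: [0.4193, 0.0896, 0.0307]
ee_rot: [3.141, 0.045, -0.0]
force: [-1.1, -0.0, 2.3]
width: 0.546
gripper_force: 10.0
```

Request:
jog_arm --pt "0 0 0 0" --pt "0 0 0 0" --pt "0 0 0 0" --pt "0 0 0 0" --pt "0 0 -0.02 0" --pt "0 0 -0.06 0" --pt "0 0 -0.11 0" --pt "0 0 -0.17 0" --pt "0 0 -0.22 0" --pt "0 0 -0.25 0" --pt "0 0 -0.25 0" --pt "0 0 -0.25 0" --hand 0.075

```text
clock: 61.58
position: [0.419, 0.0896, 0.2799]
ee_rot: [3.141, 0.045, -0.002]
force: [-0.8, -0.1, -1.1]
width: 0.812
gripper_force: 0.0
```

```bash
python3 case.py; python3 lid.py | head -3
python3 - <<'E'
from h import *
im,W=get("side"); q=W.reshape(-1,3)
m=(q[:,0]>.35)&(q[:,0]<.43)&(q[:,1]>.13)&(q[:,1]<.31)&(q[:,2]>.009)&(q[:,2]<.03); rect(q[m],"loupe")
m=(q[:,0]>.43)&(q[:,0]<.5)&(q[:,1]>.2)&(q[:,1]<.3)&(q[:,2]>.055)&(q[:,2]<.1); rect(q[m],"clamp top")
plan()
E
```

```text
case top 247 c [0.4168 0.0886] s [0.049  0.0524] long axis 1.593 z 0.0441
z max 0.5871072508036428
pad few
case top scene 230 c [0.421 0.092] s [0.0519 0.0516] long axis 0.06 z 0.0443
side 0.0 318 highest [0.6197 0.0074 0.0817] minx [0.5381 0.002  0.0797] theta 0.13
side 0.05 286 highest [0.6223 0.0471 0.082 ] minx [0.5361 0.0554 0.0732] theta 0.14
side 0.38 163 highest [0.5953 0.3816 0.0815] minx [0.5226 0.3813 0.0693] theta 0.11
loupe 278 c [0.3869 0.2142] s [0.0494 0.1301] long axis 1.731 z 0.0138
clamp top 46 c [0.4523 0.2457] s [0.0228 0.0337] long axis 1.583 z 0.0737
now [0.419  0.0898 0.2799] yaw -1.542 j7 -1.96 t 61.83 tz [-0.002 -0.    -1.   ] F [0.1 0.1 0.3] w 0.0749 gf 0.0
```

```bash
python3 -c "
from h import *
print(arm.sign_off())"
```

```text
the job is handed in; nothing more can be done
None
```

I handed the job in after about 62 s: both silver bars in the box are flat on the stand against the ledge, the ring case (re-seated after it got knocked), loupe and clamp are on the felt pad, and the lid is fully shut.

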